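# Run the gauge balls into one corner of the till and scoop them into the tin

### The job

Put the three steel gauge balls from the loose maple till into the open round tin without touching them with the gripper: prop the till cornerwise on the drawer's low divider, let go so that it leans there on its own with the balls gathered in its low corner, and lift them out of that corner with the steel scoop rather than pouring from the till. The scoop lies with its handle tucked under the tray, which is back against its stop and stays there, so it has to be drawn out by its pan and then taken again by the handle. Tip the balls into the tin from just above it, lay the scoop down flat on the linoleum behind the divider, leave the till leaning and the tin standing, and leave the tray and the tools in the front compartment where they are.

Things in the scene. Friction and masses are not known exactly. Their poses are not given: they have to be found in the camera images.
- drawer: Oak toolbox drawer on the bench, fixed, speckled grey linoleum floor 12 mm above its origin. x points to its back (away from the robot), y left, z up. Inside it spans x = -225 mm (front, 68 mm high) to 235 mm, y = +/-360 mm; sides and back are 96 mm high. The front compartment is 95 mm deep; in it lie a block (middle, |y| < 75 mm) and tools at both ends (|y| > 265 mm).
- divider_edge (a point): Middle of the top edge, robot side, of the low maple divider that runs the drawer's whole width along y: 26 mm above the linoleum, 8 mm thick, 95 mm behind the inner face of the drawer front (drawer x = -130 mm).
- tray_edge (a point): Middle of the lower front edge of the maple tray (drawer x = 75 mm), which rides on a slide over the back part. Its underside is 90 mm above the linoleum, its rim 119 mm, and the tools in it stay below the rim; the space under it is open.
- till: Loose square maple box, open on top, 120 x 120 x 42 mm outside, walls 9 mm, floor 6 mm thick; 0.17 to 0.34 kg. Origin at the centre of its underside, z up, x and y square to the walls. Starts flat on the linoleum behind the divider, left or right. Its walls can be pinched from above.
- till_in (a point): Centre of the till's inner floor (102 x 102 mm, 36 mm deep); inner corners at (+/-51, +/-51) mm in its axes. With one corner down on the linoleum at the drawer front and its underside on the divider's top edge the till leans 15 to 18 degrees. Only weight and friction hold it: a push slides it until that corner meets the drawer front.
- ball1: Polished steel ball 14 mm in diameter, 11 g, origin at its centre, free to roll in the till (all three are alike).
- ball2: A second such ball.
- ball3: A third such ball.
- scoop: Small steel scoop with a maple handle, 85 g. Origin under the pan where the pointed nose meets the straight part; z up, nose to -x. It starts flat on the linoleum near the middle of the drawer, nose towards the robot, pan in the open, most of the handle under the tray; it stands flat on its pan by itself when let go.
- scoop_grip (a point): In the handle's upper half, at (72, 0, 66) mm in the scoop's frame. The handle is a bar 12 mm wide (y), 14 mm thick, 90 mm long, rising backwards at 55 degrees from (31, 0, 7) to (83, 0, 81) mm.
- scoop_pan (a point): On the pan floor at (12, 0, 1.5) mm in the scoop's frame. The floor is flat, 1.5 mm thick; its straight part runs from x = 0 to 31 mm, 57 mm wide, with walls 2 mm thick and 16 mm high at the rear and, from x = 6 mm back, at the sides.
- scoop_nose (a point): Tip of the scoop's nose, at (-28, 0, 1) mm in the scoop's frame. The nose is a flat right-angled point with open edges, 57 mm wide at x = 0.
- tin: Round open aluminium tin, 96 mm across and 34 mm high, wall and floor 3 mm, 0.22 kg, loose. Origin at the centre of its underside, z up. Stands on the linoleum behind the divider, on the side of the drawer where the till is not.
- tray (a joint): How far the maple tray has been drawn forward from its back stop, in m: 0 at the start.
- block_123: Steel 1-2-3 block, 50 x 75 x 25 mm, origin under its centre, in the front compartment near the middle; leave it alone.
- v_block: Blued V-block, 45 x 40 x 36 mm, in the front compartment near its left end; leave it alone.
- centre_punch: Centre punch, 80 mm long, 12 mm thick, in the front compartment near its right end; leave it alone.

How it is judged:
By the outcome, as a careful person would: the job done as asked, in the order asked, and still so for the second after the job is handed in, with the robot touching nothing.
It also fails if it takes over 72 s, if anything falls off the work surface, if the arm or the gripper's body presses on something with over 40 N, if the wrist force passes 120 N, or if a joint passes its speed limit or range.

### The arm

A 6-joint arm with a two-finger parallel gripper is mounted at the origin on the work surface. World frame = base frame: x ahead of the robot, y to its left, z up, the work surface at z = 0. Lengths are in m, angles in degrees, forces in N, time in s.
With the tool pointing down it reaches from about 0.35 to 0.875 m from the base axis. Payload 4.2 kg.
Tool frame: the origin (TCP) lies at the very end of the fingers, on their centre line; the grasp point (between the pads) lies 19 mm behind it (r.grip_point_offset is the distance from the TCP to the grasp point, in m); z points along the fingers, y is the line along which they close (so a half turn about z gives the same grasp; the last joint's range is limited). The gripper opens to 87 mm and grips with 3 to 60 N. Pads are 19 mm wide; open, the fingers measure 117 mm over their backs; the gripper's body (75 mm by 190 mm) begins 51 mm behind the grasp point.
Start: joints at [-61.845, 22.042, 0.453, 0, -68.411, -14.817], TCP at [0.144, -0.608, 0.223] pointing down, gripper open.
Joint ranges: [-179.83, 179.83], [-69.29, 118.12], [-61.27, 80.66], [-181.25, 117.63], [-171.15, -9.14], [-177.46, 177.46]. Speed limits (degrees/s): [159.86, 159.86, 180, 180, 180, 180].

### API

Orientations are given as a 3x3 rotation matrix whose columns are the frame's x, y, z axes.
In Python, from station import r, cams gives the robot as it stands. The module is installed in compiled form; this text tells all that it offers.
- The arm moves only by the shell command python3 -m handwheel 'ROWS'. ROWS is JSON, a list that holds one entry, the list of rows, each a list of 7 numbers: the turn, a rotation vector about the tool's x, y, z in units of 6 degrees (1.0 is 6 degrees), then the shift along the tool's x, y, z in m, then the finger opening in m, from 0 to 0.087. In form: [[[ax, ay, az, x, y, z, jaw], ...]]. A call has 1 to 12 rows; each row shifts and turns the commanded pose from where the row before left it, along the tool's axes as they then stand; what a row does not reach is not made up. A row lasts 1/10 s, in which the tool goes at most 50 mm and 8.59 degrees, less where a joint would pass 70% of its speed; a pose out of reach is approached as far as the arm can. A call with a gripper value outside its range is refused whole. The fingers move at their own pace and stop on an object; the grip force is fixed at half the most. Time passes only in rows, so rows that do not move let the fingers close. It gives the time, the measured TCP pose, the force, the opening and the grip force at its end, in the units of the state.
- r.sense(): the state, without advancing time (a new reading comes with each control period).
- cams.capture(name): name is "side" or "top" or "wrist"; returns the picture (400x640x3 uint8, red, green, blue); there is no depth.
- cams.get_calibration(name): a dict with "camera_matrix" (3x3 intrinsics, pixels), "rvec" (rotation vector, rad) and "tvec" (3), from world to camera coordinates, as OpenCV has them; the wrist camera has in their place "T_tool_cam" (4x4, takes a point from camera to tool coordinates, whose origin is the TCP and whose axes are the flange's). Camera axes: x right, y down, z forward; pixel columns grow to the right and rows downward; lengths in m; the calibration is good to about 2 mm. A picture is of the moment at which its call begins: read the wrist's pose just before it. get_calibration takes no time and is no camera call.
- r.finish_job(): hands the job in; it is judged then, once.
The state is a dict: "time_s": time; "joints": joint angles; "joint_velocities": joint speeds; "effort": joint torques, N m; "tcp_pos": TCP position; "ee_rot": TCP orientation; "wrist_force": force on the tool from outside, world axes, zero at the start; "moment": the same for the moment, N m; "gripper_width": opening from 0.0 (shut) to 1.0 (fully open); "gripper_force": force on a finger pad.
Only numpy, scipy, OpenCV 4.12 (cv2) and the standard library are available. Lean on these libraries where they do the work, as an engineer would, in place of code of your own. Each camera call takes 0.05 s, during which the arm holds its last target. There are 200 camera calls.

## Working session

There is one attempt and no reset: what is moved stays moved. The work goes in short steps, Python scripts to look and compute and a shell command to move; the robot and the scene stay as the last step left them, time stands still between calls to the robot, and variables do not carry over. Pictures are saved under pics/ and viewed, at most 10 in all, crops included, and the job is handed in when it is done.

```bash
mkdir -p pics; cat > h.py <<'E'
import numpy as np, cv2
from station import r, cams
from scipy.spatial.transform import Rotation as R
def cal(n):
    c=cams.get_calibration(n); K=np.array(c["camera_matrix"],float)
    if "rvec" in c:
        Rm=cv2.Rodrigues(np.array(c["rvec"],float))[0]; t=np.array(c["tvec"],float).ravel()
    else:
        s=r.sense(); T=np.eye(4);T[:3,:3]=s["ee_rot"];T[:3,3]=s["tcp_pos"]
        W=np.linalg.inv(T@np.array(c["T_tool_cam"])); Rm=W[:3,:3];t=W[:3,3]
    return K,Rm,t
def back(C,px,z):
    K,Rm,t=C; d=Rm.T@np.linalg.solve(K,[px[0],px[1],1]); o=-Rm.T@t
    return o+d*(z-o[2])/d[2]
def proj(C,P):
    K,Rm,t=C; p=(Rm@np.atleast_2d(P).T).T+t; p=p@K.T; return p[:,:2]/p[:,2:]
def snap(n,f):
    C=cal(n); im=cams.capture(n); cv2.imwrite(f,cv2.cvtColor(im,cv2.COLOR_RGB2BGR)); np.savez(f+'.npz',K=C[0],R=C[1],t=C[2]); return C
def load(f):
    d=np.load(f+'.npz'); return d['K'],d['R'],d['t']
def delta(pos,Rt):
    "shift in current tool axes and rotvec in 6deg units to a target"
    s=r.sense(); R0=np.array(s["ee_rot"]); return np.round(R0.T@(np.array(pos)-s["tcp_pos"]),4), np.round(np.degrees(R.from_matrix(R0.T@Rt).as_rotvec())/6,3)
E
python3 - <<'E'
from h import *
for n in("top","side"): C=snap(n,f"pics/{n}0.png"); print(n,-C[1].T@C[2],C[1][2],C[0][0,0])
s=r.sense(); print(s["tcp_pos"],s["ee_rot"],s["time_s"],r.grip_point_offset)
print(cams.get_calibration("wrist"))
E
```

```text
top [0.43558353 0.03610038 1.32867927] [ 0.13544574 -0.0134879  -0.99069295] 508.48251819713226
side [0.55325868 0.5399658  0.7620093 ] [ 0.04634609 -0.62665293 -0.77791911] 363.0872211974446
[ 0.14408801 -0.60761203  0.22158313] [[-9.73054526e-01 -2.30574459e-01 -5.55652857e-04]
 [-2.30575101e-01  9.73052775e-01  1.84942567e-03]
 [ 1.14249230e-04  1.92771173e-03 -9.99998135e-01]] 0.1 0.0187
{'camera_matrix': array([[334.19712103,   0.        , 320.34083328],
       [  0.        , 334.19712103, 202.57500782],
       [  0.        ,   0.        ,   1.        ]]), 'T_tool_cam': array([[ 8.28138575e-04, -9.62555723e-01, -2.71082634e-01,
         7.33175173e-02],
       [ 9.99999656e-01,  8.10581246e-04,  1.76730881e-04,
        -1.13157196e-03],
       [ 4.96211778e-05, -2.71082687e-01,  9.62556063e-01,
        -1.61563428e-01],
       [ 0.00000000e+00,  0.00000000e+00,  0.00000000e+00,
         1.00000000e+00]])}
```

View pics/top0.png

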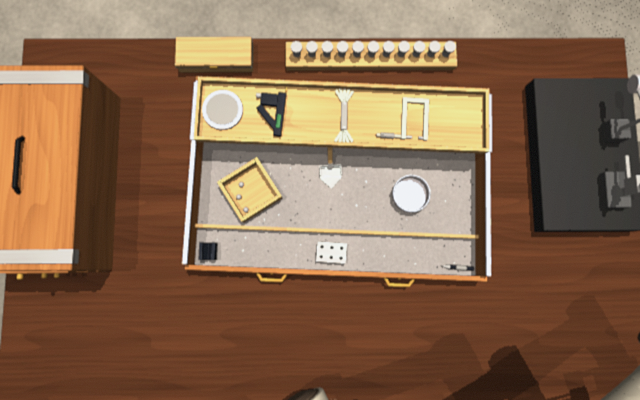

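View pics/side0.png

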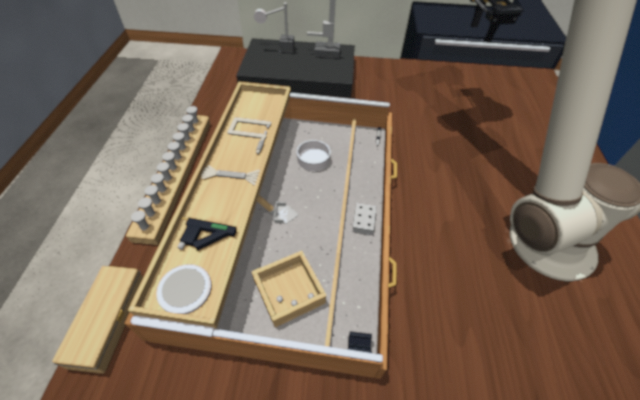

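```bash
python3 - <<'E'
from h import *
im=cv2.imread('pics/top0.png')[70:285,185:495]
cv2.imwrite('pics/topz.png',cv2.resize(im,None,fx=2.5,fy=2.5,interpolation=cv2.INTER_CUBIC))
E
```

```text
(no output)
```

View pics/topz.png

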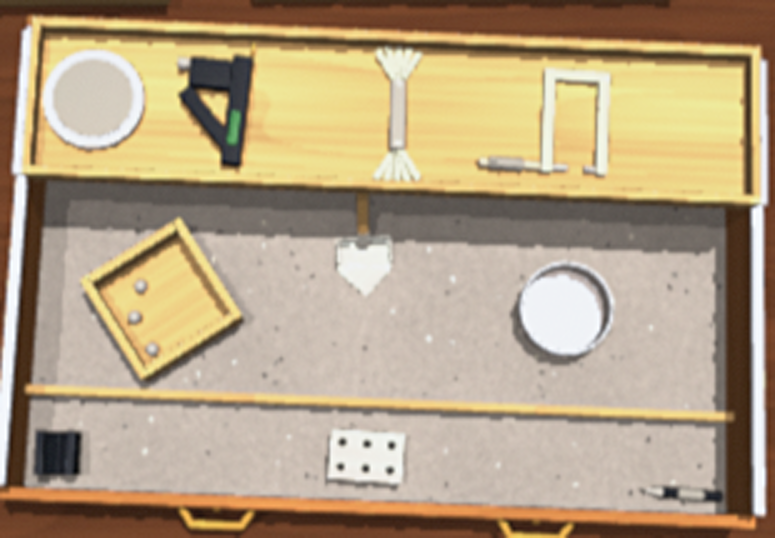

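```bash
python3 - <<'E'
from h import *
C=load('pics/top0.png'); f=lambda x,y,z: np.round(back(C,(185+(x-.75)/2.5,70+(y-.75)/2.5),z),4)
a,b=f(27,395,.038),f(733,421,.038); print('div',a,b); y=b-a; y=-y/np.linalg.norm(y); print('yaw',np.degrees(np.arctan2(-y[0],y[1])),'mid',(a+b)/2, 'len',np.linalg.norm(a-b))
T=[f(*p,.054) for p in((180,218),(243,318),(148,382),(82,282))]; print('till',T,sum(T)/4,[np.linalg.norm(T[i]-T[i-1]) for i in range(4)])
print('nose',f(366,296,.013),'rear',f(336,240,.028),f(392,240,.028))
print('tin',f(566,310,.046))
print('balls',f(140,286,.025),f(134,318,.025),f(153,350,.025))
print('block',f(328,430,.037),f(405,432,.037), f(400,486,.037), 'front inner top',f(20,488,.08),f(720,512,.08))
print('vblock',f(37,432,.045),f(80,432,.045),'tray',f(30,178,.131),f(760,204,.131))
E
```

```text
div [0.5346 0.3357 0.038 ] [ 0.5041 -0.3813  0.038 ]
yaw -2.435799671876644 mid [ 0.51935 -0.0228   0.038  ] len 0.717648416705562
till [array([0.7135, 0.1809, 0.054 ]), array([0.6101, 0.1163, 0.054 ]), array([0.5458, 0.2113, 0.054 ]), array([0.6477, 0.2794, 0.054 ])] [0.629275 0.196975 0.054   ] [np.float64(0.11845627885426754), np.float64(0.12192095800148557), np.float64(0.11471482031542395), np.float64(0.12256108680980281)]
nose [ 0.6384 -0.0098  0.013 ] rear [0.6952 0.0214 0.028 ] [ 0.6949 -0.0369  0.028 ]
tin [ 0.6178 -0.2129  0.046 ]
balls [0.6481 0.2249 0.025 ] [0.6146 0.2306 0.025 ] [0.5813 0.2106 0.025 ]
block [0.4975 0.0309 0.037 ] [ 0.495  -0.0472  0.037 ] [ 0.4407 -0.0414  0.037 ] front inner top [0.4411 0.3303 0.08  ] [ 0.4134 -0.3506  0.08  ]
vblock [0.4969 0.323  0.045 ] [0.4966 0.28   0.045 ] tray [0.7366 0.3167 0.131 ] [ 0.7084 -0.3876  0.131 ]
```

```bash
cat >> h.py <<'E'
def plan(pos,Rt,N,show=True):
    "constant per-row turn and shift taking the commanded(=measured) pose to the target in N rows"
    s=r.sense(); R0=np.array(s["ee_rot"]); w=R.from_matrix(R0.T@Rt).as_rotvec()/N; Q=R.from_rotvec(w).as_matrix()
    S=sum(np.linalg.matrix_power(Q,k) for k in range(N)); v=np.linalg.solve(S,R0.T@(np.array(pos)-s["tcp_pos"]))
    print(N,'rows',np.round(np.degrees(w)/6,3),np.round(v,5),'total mm/row',np.linalg.norm(v)*1e3)
def down(phi,tilt=0):
    "tool down, x axis at phi deg; tilt about tool y"
    c,s_=np.cos(np.radians(phi)),np.sin(np.radians(phi))
    return np.array([[c,s_,0],[s_,-c,0],[0,0,-1.]])@R.from_euler('y',tilt,degrees=True).as_matrix()
E
python3 -m handwheel '[[[0,0,-1.33,0,0,0,0.04],[0,0,-1.33,0,0,0,0.04],[0,0,-1.33,0,0,0,0.04],[0,0,-1.33,0,0,0,0.04],[0,0,-1.33,0,0,0,0.04],[0,0,-1.33,0,0,0,0.04],[0,0,-1.33,0,0,0,0.04]]]'
python3 -m handwheel '[[[0,0,-1.33,0,0,0,0.04],[0,0,-1.33,0,0,0,0.04],[0,0,-1.33,0,0,0,0.04],[0,0,-1.33,0,0,0,0.04],[0,0,-1.33,0,0,0,0.04],[0,0,-1.33,0,0,0,0.04],[0,0,-0.35,0,0,0,0.04]]]'
python3 - <<'E'
from h import *
s=r.sense();print(s["joints"])
plan([.5913,.1539,.15],down(303.4),22)
E
```

```text
time_s: 0.8
tcp_pos: [0.1441, -0.6078, 0.2219]
ee_rot: [[-0.35, -0.937, -0.0], [-0.937, 0.35, 0.001], [-0.001, 0.001, -1.0]]
wrist_force: [-0.8, -0.1, 0.3]
gripper_width: 0.491
gripper_force: 0.0
time_s: 1.5
tcp_pos: [0.1441, -0.6078, 0.2219]
ee_rot: [[0.49, -0.872, -0.0], [-0.872, -0.49, 0.001], [-0.001, -0.0, -1.0]]
wrist_force: [0.6, -0.3, -0.6]
gripper_width: 0.46
gripper_force: 0.0
[-6.18439986e+01  2.20712553e+01  4.08211245e-01 -1.88964744e-02
 -6.84119200e+01  9.12092041e+01]
22 rows [-0.     0.001 -0.031] [-0.01903 -0.03536  0.00329] total mm/row 40.287457964924805
```

```bash
python3 -m handwheel '[[[0,0,-0.03,-0.019,-0.0354,0.0033,0.04],[0,0,-0.03,-0.019,-0.0354,0.0033,0.04],[0,0,-0.03,-0.019,-0.0354,0.0033,0.04],[0,0,-0.03,-0.019,-0.0354,0.0033,0.04],[0,0,-0.03,-0.019,-0.0354,0.0033,0.04],[0,0,-0.03,-0.019,-0.0354,0.0033,0.04],[0,0,-0.03,-0.019,-0.0354,0.0033,0.04],[0,0,-0.03,-0.019,-0.0354,0.0033,0.04],[0,0,-0.03,-0.019,-0.0354,0.0033,0.04],[0,0,-0.03,-0.019,-0.0354,0.0033,0.04],[0,0,-0.03,-0.019,-0.0354,0.0033,0.04]]]' >/dev/null
python3 -m handwheel '[[[0,0,-0.03,-0.019,-0.0354,0.0033,0.04],[0,0,-0.03,-0.019,-0.0354,0.0033,0.04],[0,0,-0.03,-0.019,-0.0354,0.0033,0.04],[0,0,-0.03,-0.019,-0.0354,0.0033,0.04],[0,0,-0.03,-0.019,-0.0354,0.0033,0.04],[0,0,-0.03,-0.019,-0.0354,0.0033,0.04],[0,0,-0.03,-0.019,-0.0354,0.0033,0.04],[0,0,-0.03,-0.019,-0.0354,0.0033,0.04],[0,0,-0.03,-0.019,-0.0354,0.0033,0.04],[0,0,-0.03,-0.019,-0.0354,0.0033,0.04],[0,0,-0.03,-0.019,-0.0354,0.0033,0.04],[0,0,0,0,0,0,0.03]]]'
python3 - <<'E'
from h import *
C=snap("wrist","pics/w1.png"); s=r.sense();print(s["joints"],s["tcp_pos"])
E
```

```text
time_s: 3.8
tcp_pos: [0.597, 0.1554, 0.1482]
ee_rot: [[0.55, -0.835, -0.0], [-0.835, -0.55, -0.0], [0.0, 0.0, -1.0]]
wrist_force: [-0.7, 0.1, 0.1]
gripper_width: 0.425
gripper_force: 0.0
[ 2.94964542e+01  2.45307191e+01 -6.84808489e+00 -1.73415530e-02
 -5.87395979e+01  3.78382403e+00] [0.59563909 0.15344216 0.14838016]
```

View pics/w1.png

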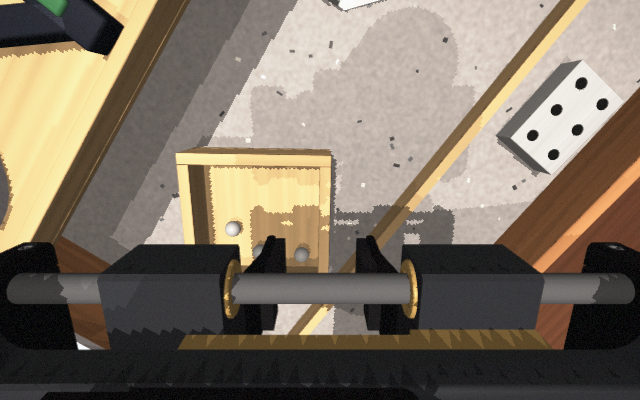

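```bash
python3 - <<'E'
from h import *
C=load('pics/w1.png')
A=back(C,(331,153),.054);B=back(C,(177,155),.054);c=back(C,(329.5,240),.054)
print(A,B,c,np.linalg.norm(A-B)); 
print('rear wall dir',np.degrees(np.arctan2(*(B-A)[1::-1])),'front wall dir',np.degrees(np.arctan2(*(c-A)[1::-1])))
print('div',[back(C,p,.038) for p in((590,0),(400,215))])
E
```

```text
[0.61417581 0.11529869 0.054     ] [0.71159438 0.18135541 0.054     ] [0.57543381 0.17515125 0.054     ] 0.1177024535978447
rear wall dir 34.1400633817004 front wall dir 122.91460618886279
div [array([ 0.51791497, -0.07768775,  0.038     ]), array([0.53388679, 0.12813772, 0.038     ])]
```

```bash
python3 -m handwheel '[[[0,0,0.02,0.0005,0.0008,0.0205,0.03],[0,0,0,0,0,0.0205,0.03],[0,0,0,0,0,0.0205,0.03],[0,0,0,0,0,0.0205,0.03],[0,0,0,0,0,0.0205,0.03],[0,0,0,0,0,0.0205,0.03],[0,0,0,0,0,0,0],[0,0,0,0,0,0,0],[0,0,0,0,0,0,0],[0,0,0,0,0,0,0]]]'
cat >> h.py <<'E'
YAW=-2.4; D=np.array([.5193,-.0228,.038])
XD=np.array([np.cos(np.radians(YAW)),np.sin(np.radians(YAW)),0]);YD=np.array([-XD[1],XD[0],0]);ZD=np.array([0,0,1.])
def dr(x,y,z): "drawer coords, z above world"; return D*[1,1,0]+XD*(x+.130)+YD*y+ZD*z
def indr(p): q=np.array(p)-D*[1,1,0]; return np.array([q@XD-.130,q@YD,q[2]])
E
python3 - <<'E'
from h import *
s=r.sense(); Tt=np.eye(4);Tt[:3,:3]=s["ee_rot"];Tt[:3,3]=s["tcp_pos"]
def fr(o,Rm): T=np.eye(4);T[:3,:3]=Rm;T[:3,3]=o;return T
# till frame here: origin front outer bottom corner, x axis along diagonal to the back
a=np.radians(168.5-180); Rs=R.from_euler('z',168.5-180,degrees=True).as_matrix(); o=np.array([.6309,.1984,.012])-Rs[:,0]*.08485
G=np.linalg.inv(fr(o,Rs))@Tt; np.save('G.npy',G)
g=.004; th=np.degrees(np.arctan(26/(95-1e3*g)))
F=fr(dr(-.225+g,.175,.012),R.from_euler('z',YAW,degrees=True).as_matrix()@R.from_euler('y',-th,degrees=True).as_matrix())
Fi=F@G; np.save('Fi.npy',Fi); print(th,Fi, s["tcp_pos"])
s2=s["tcp_pos"]+np.array([0,0,.075])
# plan from lifted pose to 25 mm above final
R0=np.array(s["ee_rot"]);w=R.from_matrix(R0.T@Fi[:3,:3]).as_rotvec();print('turn units',np.degrees(w)/6,'world shift',Fi[:3,3]-s["tcp_pos"])
N=12;Q=R.from_rotvec(w/N).as_matrix();S=sum(np.linalg.matrix_power(Q,k) for k in range(N))
print(np.degrees(w)/6/N, np.linalg.solve(S,R0.T@(Fi[:3,3]+[0,0,.035]-s2)))
E
```

```text
time_s: 4.85
tcp_pos: [0.596, 0.1511, 0.0285]
ee_rot: [[0.545, -0.838, 0.003], [-0.838, -0.545, 0.001], [0.0, -0.003, -1.0]]
wrist_force: [-0.3, -0.2, 2.2]
gripper_width: 0.101
gripper_force: 30.0
15.945395900922854 [[ 0.64362209 -0.71349907  0.2768929   0.48668328]
 [-0.74058758 -0.67188738 -0.00986846  0.10035669]
 [ 0.19308199 -0.19871189 -0.96085011  0.04439904]
 [ 0.          0.          0.          1.        ]] [0.5960233  0.15108628 0.02852229]
turn units [ 2.03950119  1.7045718  -1.51093767] world shift [-0.10934002 -0.05072958  0.01587676]
[ 0.16995843  0.14204765 -0.12591147] [-0.00228085  0.00998841  0.00086458]
```

```bash
python3 -m handwheel '[[[0,0,0,0,0,-0.006,0],[0,0,0,0,0,-0.01,0],[0,0,0,0,0,-0.014,0],[0,0,0,0,0,-0.014,0],[0,0,0,0,0,-0.014,0],[0,0,0,0,0,-0.01,0],[0,0,0,0,0,-0.007,0]]]'
python3 -m handwheel '[[[0.17,0.142,-0.126,-0.0023,0.01,0.0009,0],[0.17,0.142,-0.126,-0.0023,0.01,0.0009,0],[0.17,0.142,-0.126,-0.0023,0.01,0.0009,0],[0.17,0.142,-0.126,-0.0023,0.01,0.0009,0],[0.17,0.142,-0.126,-0.0023,0.01,0.0009,0],[0.17,0.142,-0.126,-0.0023,0.01,0.0009,0],[0.17,0.142,-0.126,-0.0023,0.01,0.0009,0],[0.17,0.142,-0.126,-0.0023,0.01,0.0009,0],[0.17,0.142,-0.126,-0.0023,0.01,0.0009,0],[0.17,0.142,-0.126,-0.0023,0.01,0.0009,0],[0.17,0.142,-0.126,-0.0023,0.01,0.0009,0],[0.17,0.142,-0.126,-0.0023,0.01,0.0009,0]]]'
python3 -m handwheel '[[[0,0,0,0,0,0,0],[0,0,0,0,0,0,0]]]'
python3 - <<'E'
from h import *
Fi=np.load('Fi.npy'); s=r.sense(); print(delta(Fi[:3,3],Fi[:3,:3]), s["joints"])
snap("side","pics/s1.png"); C=snap("top","pics/t1.png"); a=cv2.imread('pics/t1.png')[140:285,185:345]; b=cv2.imread('pics/s1.png')[150:400,180:440]
f=lambda i,k:cv2.resize(i,None,fx=k,fy=k,interpolation=cv2.INTER_CUBIC)
A=f(a,2.4);B=f(b,1.5);h=max(A.shape[0],B.shape[0]);P=lambda i:cv2.copyMakeBorder(i,0,h-i.shape[0],0,0,cv2.BORDER_CONSTANT)
cv2.imwrite('pics/c1.png',np.hstack([P(A),P(B)]))
E
```

```text
time_s: 5.55
tcp_pos: [0.5955, 0.151, 0.1036]
ee_rot: [[0.545, -0.838, 0.002], [-0.838, -0.545, 0.001], [0.0, -0.002, -1.0]]
wrist_force: [1.0, 1.1, -3.0]
gripper_width: 0.102
gripper_force: 30.0
time_s: 6.75
tcp_pos: [0.4867, 0.101, 0.0791]
ee_rot: [[0.643, -0.713, 0.278], [-0.741, -0.672, -0.01], [0.193, -0.199, -0.961]]
wrist_force: [22.7, -18.2, 7.5]
gripper_width: 0.106
gripper_force: 30.5
time_s: 6.95
tcp_pos: [0.4882, 0.1021, 0.08]
ee_rot: [[0.643, -0.712, 0.28], [-0.741, -0.671, -0.006], [0.192, -0.204, -0.96]]
wrist_force: [6.1, 1.9, -2.8]
gripper_width: 0.101
gripper_force: 29.9
(array([-0.0065,  0.0095,  0.0338]), array([-0.049,  0.006, -0.006])) [ 32.56944145  12.7634635  -51.15283679  36.19640068 -15.29744193
 -24.57766782]
```

View pics/c1.png

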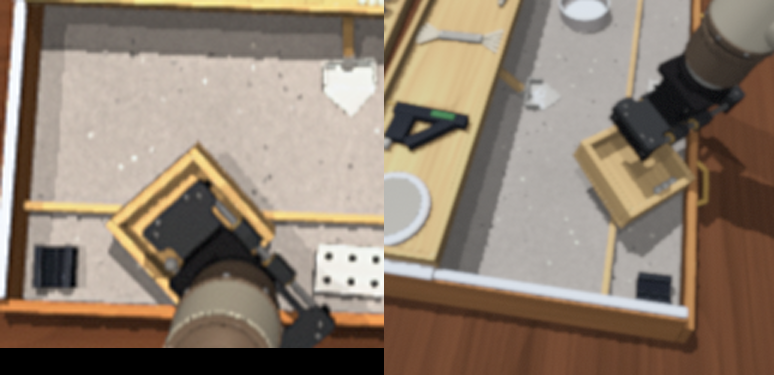

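```bash
python3 -m handwheel '[[[0,0,0,0.0016,-0.0016,0.0008,0],[0,0,0,-0.001,0.001,0.0048,0],[0,0,0,-0.001,0.001,0.0048,0],[0,0,0,-0.001,0.001,0.0048,0],[0,0,0,-0.001,0.001,0.0048,0],[0,0,0,-0.001,0.001,0.0048,0]]]'
python3 -m handwheel '[[[0,0,0,-0.001,0.001,0.0048,0],[0,0,0,-0.0005,0.0005,0.0025,0],[0,0,0,0,0,0,0]]]'
python3 - <<'E'
from h import *
Fi=np.load('Fi.npy'); s=r.sense(); print(delta(Fi[:3,3],Fi[:3,:3]), s["joints"],s["moment"])
E
```

```text
time_s: 7.65
tcp_pos: [0.4919, 0.1008, 0.0578]
ee_rot: [[0.642, -0.715, 0.277], [-0.742, -0.67, -0.011], [0.193, -0.199, -0.961]]
wrist_force: [6.5, -1.3, 2.8]
gripper_width: 0.107
gripper_force: 30.0
time_s: 7.95
tcp_pos: [0.4931, 0.102, 0.0545]
ee_rot: [[0.643, -0.717, 0.271], [-0.742, -0.67, -0.012], [0.19, -0.194, -0.962]]
wrist_force: [7.5, -2.2, 2.8]
gripper_width: 0.098
gripper_force: 30.0
(array([-0.0048,  0.0077,  0.0081]), array([ 0.053,  0.024, -0.024])) [ 26.79214863  15.50521122 -55.38819076  55.51389957  -9.26768466
 -39.04971357] [-0.34088529 -1.26501027 -0.42258219]
```

```bash
python3 - <<'E'
from h import *
G=np.load('G.npy'); s=r.sense(); T=np.eye(4);T[:3,:3]=s["ee_rot"];T[:3,3]=s["tcp_pos"]; M=T@np.linalg.inv(G)
for n,p in dict(front=(0,0,0),back=(.1697,0,0),left=(.08485,.08485,0),right=(.08485,-.08485,0)).items(): print(n,np.round(indr((M@[*p,1])[:3]),4))
x=M[:3,:3]; print('lean',np.degrees(np.arccos(x[2,2])))
R2=R.from_euler('z',YAW,degrees=True).as_matrix().T@x; print(R2)
snap("side","pics/s2.png"); C=snap("top","pics/t2.png"); a=cv2.imread('pics/t2.png')[140:285,185:345]; b=cv2.imread('pics/s2.png')[200:400,240:420]
f=lambda i,k:cv2.resize(i,None,fx=k,fy=k,interpolation=cv2.INTER_CUBIC)
A=f(a,2.4);B=f(b,2.2);h=max(A.shape[0],B.shape[0]);P=lambda i:cv2.copyMakeBorder(i,0,h-i.shape[0],0,0,cv2.BORDER_CONSTANT)
cv2.imwrite('pics/c2.png',np.hstack([P(A),P(B)]))
E
```

```text
front [-0.2147  0.1771  0.0224]
back [-0.0513  0.1767  0.0681]
left [-0.1328  0.2617  0.0451]
right [-0.1332  0.092   0.0453]
lean 15.617008155916668
[[ 0.96308046  0.00293297 -0.26919774]
 [-0.00246593  0.99999481  0.00207305]
 [ 0.26920242 -0.00133269  0.9630827 ]]
```

View pics/c2.png

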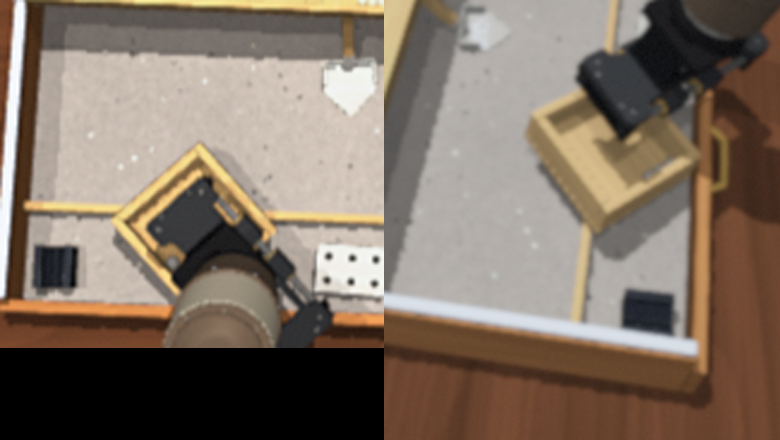

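```bash
python3 -m handwheel '[[[-0.16,-0.156,0,0.001,-0.001,0.0005,0],[-0.16,-0.156,0,0,0,0.003,0],[-0.16,-0.156,0,0,0,0.003,0],[0,0,0,0,0,0.003,0],[0,0,0,0,0,0,0]]]'
cat > till.py <<'E'
from h import *
G=np.load('G.npy'); s=r.sense(); T=np.eye(4);T[:3,:3]=s["ee_rot"];T[:3,3]=s["tcp_pos"]; M=T@np.linalg.inv(G)
for n,p in dict(front=(0,0,0),rim=(0,0,.042),back=(.1697,0,0)).items(): print(n,np.round(indr((M@[*p,1])[:3]),4))
f,b=[indr((M@[*p,1])[:3]) for p in((0,0,0),(.1697,0,0))]; print('underside at divider',f[2]+(b-f)[2]/(b-f)[0]*(-.130-f[0]))
print(s["joints"],s["wrist_force"])
E
python3 till.py
```

```text
time_s: 8.55
tcp_pos: [0.4954, 0.0996, 0.0462]
ee_rot: [[0.655, -0.726, 0.212], [-0.741, -0.672, -0.014], [0.152, -0.148, -0.977]]
wrist_force: [-9.7, 2.3, 14.9]
gripper_width: 0.1
gripper_force: 30.0
front [-0.2143  0.1745  0.0171]
rim [-0.2231  0.1748  0.0582]
back [-0.0483  0.1746  0.0527]
underside at divider 0.03520243360034516
[ 32.58073177  18.14359883 -46.48112654  25.44371278 -17.01945833
 -14.2839062 ] [-9.7495351   2.2512766  14.89207476]
```

```bash
python3 -m handwheel '[[[0.15,0.148,0,0,0,0,0],[0.15,0.148,0,0,0,0,0],[0,0,0,0,0,0,0],[0,0,0,0,0,0,0]]]'; python3 till.py
```

```text
time_s: 8.95
tcp_pos: [0.497, 0.0978, 0.0459]
ee_rot: [[0.648, -0.72, 0.251], [-0.74, -0.672, -0.017], [0.181, -0.175, -0.968]]
wrist_force: [-9.0, 4.2, 8.9]
gripper_width: 0.099
gripper_force: 30.0
front [-0.2114  0.1727  0.0145]
rim [-0.2218  0.173   0.0552]
back [-0.047   0.1728  0.0568]
underside at divider 0.03542036793827553
[ 28.43261727  17.15767627 -53.13470921  46.74572761 -10.62060296
 -31.73426709] [-9.02923882  4.16495759  8.86807194]
```

```bash
python3 -m handwheel '[[[0,0,0,0,0,0,0.022],[0,0,0,0,0,0,0.022],[0,0,0,0,0,0,0.022],[0,0,0,0,0,-0.01,0.022],[0,0,0,0,0,-0.02,0.022],[0,0,0,0,0,-0.025,0.022],[0,0,0,0,0,-0.025,0.022],[0,0,0,0,0,-0.025,0.022]]]'
python3 - <<'E'
from h import *
# scoop frame: nose (.6384,-.0098); pan rear mid
s=r.sense(); print(s["joints"])
p=dr(*[*indr([.6384,-.0098,0])[:2]],.20); rear=np.array([.69505,-.0078])
print(indr([.6384,-.0098,0]),np.degrees(np.arctan2(rear[1]+.0098,rear[0]-.6384)))
tgt=np.array([.6384+.028+.0,-.0095,.15]); print(tgt)
plan(tgt,down(177.6-360),18); plan(tgt,down(-2.4),18)
E
```

```text
time_s: 9.75
tcp_pos: [0.4702, 0.0999, 0.1474]
ee_rot: [[0.647, -0.721, 0.248], [-0.741, -0.671, -0.018], [0.18, -0.172, -0.969]]
wrist_force: [-0.3, 0.5, -0.3]
gripper_width: 0.251
gripper_force: 0.0
[ 36.91266853   5.88667522 -41.59463706  17.57698611 -32.81625757
  -8.90404073]
[-0.01154885  0.01797599  0.        ] 2.02195914081763
[ 0.6664 -0.0095  0.15  ]
18 rows [-0.158  0.061  1.237] [ 0.00203 -0.01561  0.00203] total mm/row 15.874092519622913
18 rows [-0.049 -0.128 -0.42 ] [0.01276 0.00064 0.00118] total mm/row 12.832062660520737
```

```bash
python3 -m handwheel '[[[-0.158,0.061,1.237,0.002,-0.0156,0.002,0.04],[-0.158,0.061,1.237,0.002,-0.0156,0.002,0.05],[-0.158,0.061,1.237,0.002,-0.0156,0.002,0.075],[-0.158,0.061,1.237,0.002,-0.0156,0.002,0.075],[-0.158,0.061,1.237,0.002,-0.0156,0.002,0.075],[-0.158,0.061,1.237,0.002,-0.0156,0.002,0.075],[-0.158,0.061,1.237,0.002,-0.0156,0.002,0.075],[-0.158,0.061,1.237,0.002,-0.0156,0.002,0.075],[-0.158,0.061,1.237,0.002,-0.0156,0.002,0.075]]]' >/dev/null
python3 -m handwheel '[[[-0.158,0.061,1.237,0.002,-0.0156,0.002,0.075],[-0.158,0.061,1.237,0.002,-0.0156,0.002,0.075],[-0.158,0.061,1.237,0.002,-0.0156,0.002,0.075],[-0.158,0.061,1.237,0.002,-0.0156,0.002,0.075],[-0.158,0.061,1.237,0.002,-0.0156,0.002,0.075],[-0.158,0.061,1.237,0.002,-0.0156,0.002,0.075],[-0.158,0.061,1.237,0.002,-0.0156,0.002,0.075],[-0.158,0.061,1.237,0.002,-0.0156,0.002,0.075],[-0.158,0.061,1.237,0.002,-0.0156,0.002,0.075],[0,0,0,0,0,0,0.075]]]'
python3 - <<'E'
from h import *
snap("wrist","pics/w3.png"); C=snap("top","pics/t3.png"); print(r.sense()["joints"]); a=cv2.imread('pics/t3.png')[145:285,195:295]; b=cv2.imread('pics/w3.png')[0:300,120:520]
f=lambda i,k:cv2.resize(i,None,fx=k,fy=k,interpolation=cv2.INTER_CUBIC)
A=f(a,4);B=b;h=max(A.shape[0],B.shape[0]);P=lambda i:cv2.copyMakeBorder(i,0,h-i.shape[0],0,0,cv2.BORDER_CONSTANT)
cv2.imwrite('pics/c3.png',np.hstack([P(A),P(B)]))
E
```

```text
time_s: 11.65
tcp_pos: [0.6665, -0.011, 0.1493]
ee_rot: [[-0.999, 0.047, -0.001], [0.047, 0.999, 0.0], [0.001, 0.0, -1.0]]
wrist_force: [-0.6, -0.2, -0.5]
gripper_width: 0.861
gripper_force: 0.0
[ 1.30777500e+01  2.90974895e+01  1.07958766e+00  4.43916861e-02
 -6.19620975e+01 -1.05490575e+02]
```

View pics/c3.png

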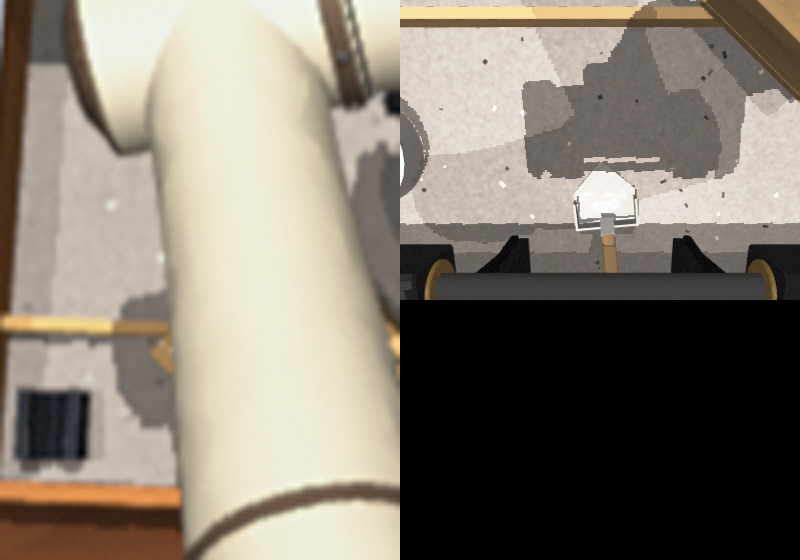

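```bash
python3 - <<'E'
from h import *
C=load('pics/w3.png')
n=back(C,(325,170),.013);a=back(C,(295,230),.028);b=back(C,(358,224),.028);m=(a+b)/2
print(n,a,b,np.linalg.norm(a-b),'len',np.linalg.norm((m-n)[:2]),'yaw',np.degrees(np.arctan2((m-n)[1],(m-n)[0])),np.degrees(np.arctan2((b-a)[1],(b-a)[0])))
h=back(C,(331,270),.05); print(h)
E
```

```text
[ 0.64692367 -0.00669667  0.013     ] [ 0.69755007 -0.03604126  0.028     ] [0.6944229  0.02068214 0.028     ] 0.05680953539950409 len 0.049072657820764386 yaw -1.1476804528682785 93.15553325745708
[ 0.72735853 -0.0054      0.05      ]
```

```bash
python3 - <<'E'
from h import *
plan([.6760,-.008,.0150],down(182,-8),8)
E
```

```text
8 rows [-0.007 -0.166 -0.091] [-0.00013  0.00016  0.01689] total mm/row 16.8938693008379
```

```bash
python3 -m handwheel '[[[-0.007,-0.166,-0.091,-0.0001,0.0002,0.0169,0.075],[-0.007,-0.166,-0.091,-0.0001,0.0002,0.0169,0.075],[-0.007,-0.166,-0.091,-0.0001,0.0002,0.0169,0.075],[-0.007,-0.166,-0.091,-0.0001,0.0002,0.0169,0.075],[-0.007,-0.166,-0.091,-0.0001,0.0002,0.0169,0.075],[-0.007,-0.166,-0.091,-0.0001,0.0002,0.0169,0.075],[-0.007,-0.166,-0.091,-0.0001,0.0002,0.0169,0.075],[-0.007,-0.166,-0.091,-0.0001,0.0002,0.0164,0.075],[0,0,0,0,0,0,0.075],[0,0,0,0,0,0,0.03],[0,0,0,0,0,0,0.03],[0,0,0,0,0,0,0.03]]]'
python3 -m handwheel '[[[0,0,0,0,0,0,0.03],[0,0,0,0,0,0,0.03]]]'
python3 - <<'E'
from h import *
s=r.sense(); R0=np.array(s["ee_rot"]); print(R0.T@(-.085*XD+[0,0,.0]))
E
```

```text
time_s: 12.95
tcp_pos: [0.6763, -0.0075, 0.0167]
ee_rot: [[-0.989, -0.034, 0.141], [-0.034, 0.999, 0.004], [-0.141, -0.001, -0.99]]
wrist_force: [1.3, 0.9, -0.0]
gripper_width: 0.673
gripper_force: 0.0
time_s: 13.15
tcp_pos: [0.6763, -0.0076, 0.0167]
ee_rot: [[-0.989, -0.034, 0.141], [-0.034, 0.999, 0.004], [-0.141, -0.001, -0.99]]
wrist_force: [-1.8, 1.4, 2.3]
gripper_width: 0.643
gripper_force: 30.0
[ 0.08390873  0.00642578 -0.01195972]
```

```bash
python3 -m handwheel '[[[0,0,0,0.004,0.0003,-0.0006,0.03],[0,0,0,0.008,0.0006,-0.0012,0.03],[0,0,0,0.0084,0.0006,-0.0012,0.03],[0,0,0,0.0084,0.0006,-0.0012,0.03],[0,0,0,0.0084,0.0006,-0.0012,0.03],[0,0,0,0.0084,0.0006,-0.0012,0.03],[0,0,0,0.0084,0.0006,-0.0012,0.03],[0,0,0,0.0084,0.0006,-0.0012,0.03],[0,0,0,0.0084,0.0006,-0.0012,0.03],[0,0,0,0.008,0.0006,-0.0012,0.03],[0,0,0,0.005,0.0004,-0.0007,0.03],[0,0,0,0,0,0,0.03]]]'
python3 -m handwheel '[[[0,0,0,0,0,0,0.08],[0,0,0,0,0,0,0.08],[0,0,0,0,0,-0.005,0.08],[0,0,0,0,0,-0.025,0.08],[0,0,0,0,0,-0.04,0.08],[0,0,0,0,0,-0.04,0.08],[0,0,0,0,0,-0.04,0.08]]]'
python3 - <<'E'
from h import *
s=r.sense(); print(s["joints"])
E
```

```text
time_s: 14.35
tcp_pos: [0.5902, -0.0045, 0.0166]
ee_rot: [[-0.99, -0.034, 0.139], [-0.034, 0.999, 0.004], [-0.139, -0.001, -0.99]]
wrist_force: [-1.2, 1.6, 7.3]
gripper_width: 0.642
gripper_force: 30.0
time_s: 15.05
tcp_pos: [0.5689, -0.0055, 0.1656]
ee_rot: [[-0.99, -0.033, 0.138], [-0.033, 0.999, 0.003], [-0.138, -0.001, -0.99]]
wrist_force: [0.7, 0.5, -0.9]
gripper_width: 0.917
gripper_force: 0.0
[  16.92979858   15.60259273  -19.41515527    2.8659315   -47.39060331
 -106.82121178]
```

```bash
python3 - <<'E'
from h import *
Rt=down(181.9,22); t=np.array([.6434,-.0033,.0607]); plan(t-.08*Rt[:,2],Rt,9)
E
```

```text
9 rows [-0.001  0.554 -0.   ] [-1.202e-02 -3.000e-05  2.340e-03] total mm/row 12.24514287686611
```

```bash
python3 -m handwheel '[[[0,0.554,0,-0.012,0,0.0023,0.06],[0,0.554,0,-0.012,0,0.0023,0.05],[0,0.554,0,-0.012,0,0.0023,0.05],[0,0.554,0,-0.012,0,0.0023,0.05],[0,0.554,0,-0.012,0,0.0023,0.05],[0,0.554,0,-0.012,0,0.0023,0.05],[0,0.554,0,-0.012,0,0.0023,0.05],[0,0.554,0,-0.012,0,0.0023,0.05],[0,0.554,0,-0.012,0,0.0023,0.05],[0,0,0,0,0,0,0.05]]]'
python3 - <<'E'
from h import *
s=r.sense(); print(s["joints"]); print(delta([.6434,-.0033,.0607],down(181.9,22)))
snap("wrist","pics/w4.png"); C=snap("top","pics/t4.png"); a=cv2.imread('pics/t4.png')[165:285,195:295]; b=cv2.imread('pics/w4.png')[0:300,120:520]
f=lambda i,k:cv2.resize(i,None,fx=k,fy=k,interpolation=cv2.INTER_CUBIC)
A=f(a,4);B=b;h=max(A.shape[0],B.shape[0]);P=lambda i:cv2.copyMakeBorder(i,0,h-i.shape[0],0,0,cv2.BORDER_CONSTANT)
cv2.imwrite('pics/c4.png',np.hstack([P(A),P(B)]))
E
```

```text
time_s: 16.05
tcp_pos: [0.6746, -0.0018, 0.13]
ee_rot: [[-0.925, -0.033, -0.379], [-0.03, 0.999, -0.013], [0.379, -0.001, -0.925]]
wrist_force: [-0.1, -0.2, -1.3]
gripper_width: 0.572
gripper_force: 0.0
[ 11.80219095  42.87700015  21.85507102  -3.70147699 -90.95401049
 -99.28579307]
(array([ 0.0026, -0.0005,  0.076 ]), array([-0.006, -0.045, -0.008]))
```

View pics/c4.png

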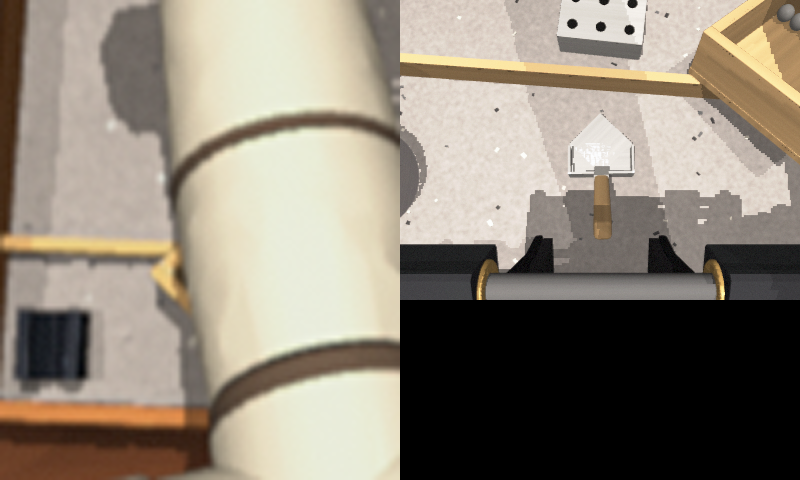

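```bash
python3 - <<'E'
from h import *
b=cv2.imread('pics/w4.png')[0:200,380:640]
cv2.imwrite('pics/c5.png',cv2.resize(b,None,fx=3,fy=3,interpolation=cv2.INTER_CUBIC))
C=load('pics/w4.png'); n=back(C,(321,112),.013); print('nose',n)
print('rear', back(C,(288.5,177),.013),back(C,(354,177),.013),'handle end',back(C,(322,238),.012+.077))
print('div back edge?',back(C,(120,55),.038),back(C,(405,75),.038))
E
```

```text
nose [ 0.55122803 -0.00632542  0.013     ]
rear [ 0.6126326 -0.0334083  0.013    ] [0.61068353 0.02521687 0.013     ] handle end [ 0.66659171 -0.001899    0.089     ]
div back edge? [ 0.51617324 -0.17973195  0.038     ] [0.52619437 0.06420381 0.038     ]
```

View pics/c5.png

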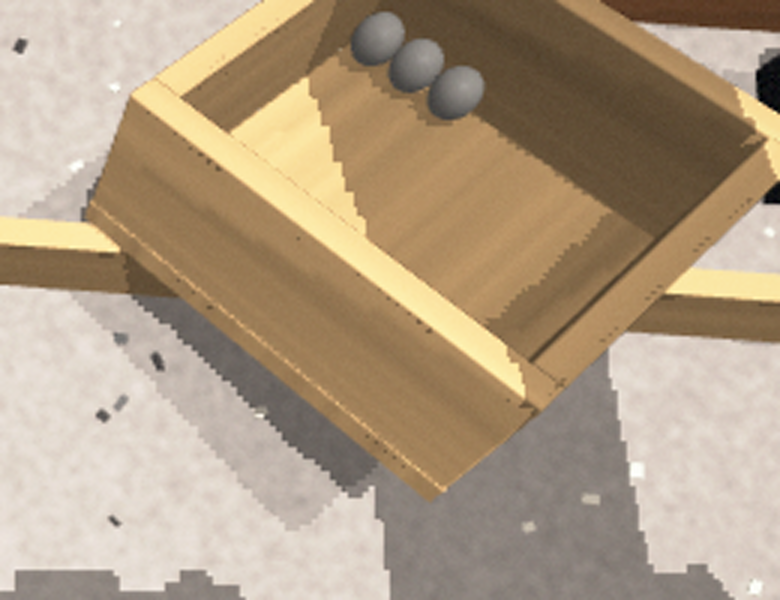

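```bash
cat > fit.py <<'E'
from h import *
from scipy.optimize import least_squares
C=load('pics/w4.png'); K,Rc,tc=C; h=.08485;i=.07212
O=np.array([(h,-h,.042),(h,-h,0),(2*h,0,0),(2*h,0,.042),(h,h,.042),(h,i,.006),(h+i,0,.042),(h,-i,.042)])
px=np.array([(135,95),(90,205),(440,498),(530,408),(768,140),(655,238),(528,362),(183,84)],float); px=380*np.array([1,0])+(px-1)/3
def tf(p): return R.from_euler('ZYX',[p[3],p[4],p[5]]).as_matrix(),np.array(p[:3])
def res(p): Rm,t=tf(p); return (proj(C,O@Rm.T+t)-px).ravel()
s=least_squares(res,[*dr(-.214,.173,.012),np.radians(YAW),-.3,0]); Rm,t=tf(s.x); print(np.round(res(s.x).reshape(-1,2),1).tolist())
print('corner drawer',indr(t),'yaw,pitch,roll',np.degrees(s.x[3:]))
# constrained: corner on linoleum, underside on divider
def full(q):
    g=q[0]; c=dr(-.225+g,q[1],.012); return [*c,q[2],-np.arctan2(.026,.095-g),0]
s2=least_squares(lambda q:res(full(q)),[.012,.173,np.radians(YAW)]); Rm2,t2=tf(full(s2.x)); print(np.round(s2.x,4),'lean',np.degrees(np.arctan2(.026,.095-s2.x[0])),'yaw',np.degrees(s2.x[2]),s2.cost,s.cost)
for n,p in dict(A=(378,38),B=(416,64),Cc=(456,92)).items():
    # ball centre on plane z=.013 of till
    o=-Rc.T@tc; d=Rc.T@np.linalg.solve(K,[380+(p[0]-1)/3,(p[1]-1)/3,1]); o_=Rm2.T@(o-t2); d_=Rm2.T@d; print(n,o_+d_*(.013-o_[2])/d_[2], 'inner corner at',h-i)
np.savez('till.npz',R=Rm2,t=t2)
E
python3 fit.py
```

```text
[[0.8, -1.0], [-0.8, 2.6], [-5.4, -2.0], [2.8, -1.1], [8.0, 0.4], [-8.0, -0.6], [-0.5, -1.7], [1.5, 3.9]]
corner drawer [-0.21828353  0.17416802  0.00746353] yaw,pitch,roll [ -0.69147771 -14.34578235  -2.2374893 ]
[ 0.0154  0.1718 -0.0471] lean 18.099157852264035 yaw -2.696287464402504 227.46301147998616 100.69013011001203
A [0.0175678  0.00435825 0.013     ] inner corner at 0.012729999999999991
B [0.02793785 0.01390365 0.013     ] inner corner at 0.012729999999999991
Cc [0.03879761 0.02360131 0.013     ] inner corner at 0.012729999999999991
```

```bash
sed -i 's/(h,h,.042)/(h,i,.042)/' fit.py; python3 fit.py
```

```text
[[0.2, -2.2], [0.0, 2.0], [-4.9, -0.3], [2.5, 0.1], [0.8, -1.2], [-0.1, 0.2], [-0.2, -1.0], [1.2, 2.8]]
corner drawer [-0.21549399  0.17742504  0.01267145] yaw,pitch,roll [ -2.77904076 -14.39505577   0.02657185]
[ 0.0162  0.175  -0.0642] lean 18.25479159579354 yaw -3.6784498799271197 78.21478551562771 25.534204428401203
A [0.01663536 0.00152408 0.013     ] inner corner at 0.012729999999999991
B [0.02682384 0.01126469 0.013     ] inner corner at 0.012729999999999991
Cc [0.03750319 0.02116762 0.013     ] inner corner at 0.012729999999999991
```

```bash
cat >> fit.py <<'E'
print('---')
k=h-i; bx=np.array([(k+9.9e-3+j*9.9e-3,j*9.9e-3,.013) for j in range(3)]); bpx=380*np.array([1,0])+(np.array([(378,38),(416,64),(456,92)])-1.)/3
for L in(15.5,16.9,17.5):
    def r3(q):
        Rm,t=tf([q[0],q[1],.012,q[2],-np.radians(L),0]); return np.r_[(proj(C,O@Rm.T+t)-px)[[0,1,3,4,5,6,7]].ravel(),2*(proj(C,bx@Rm.T+t)-bpx).ravel()]
    q=least_squares(r3,[*dr(-.214,.175,.012)[:2],np.radians(YAW)]); Rm,t=tf([q.x[0],q.x[1],.012,q.x[2],-np.radians(L),0])
    print(L,q.cost,indr(t),np.degrees(q.x[2]),'expected lean',np.degrees(np.arctan(.026/(-.13-indr(t)[0]))),'inner corner',t+Rm@[k,0,.006], np.round(q.fun[-6:]/2,1))
    if L==16.9: np.savez('till.npz',R=Rm,t=t)
E
python3 fit.py | sed -n '/---/,$p'
```

```text
---
15.5 22.730385041996296 [-0.21418003  0.1762159   0.012     ] -2.994120432798831 expected lean 17.16392317349669 inner corner [0.45322199 0.15622942 0.02118373] [0.3 0.5 0.4 0.7 0.  0.4]
16.9 64.22996939885923 [-0.21230387  0.1756786   0.012     ] -3.361142588205786 expected lean 17.531457989069168 inner corner [0.45484305 0.15555917 0.02144152] [-0.1  1.6 -0.   1.6 -0.2  1.2]
17.5 94.59734718737711 [-0.21148711  0.17544333  0.012     ] -3.515957521770208 expected lean 17.69626424404999 inner corner [0.4555483  0.15526786 0.02155029] [-0.3  2.  -0.2  2.  -0.3  1.6]
```

```bash
python3 -m handwheel '[[[0,0,0,0.001,-0.0005,0.01,0.05],[0,0,0,0.0005,0,0.0155,0.05],[0,0,0,0.0005,0,0.017,0.05],[0,0,0,0,0,0.017,0.05],[0,0,0,0,0,0.0165,0.05],[0,0,0,0,0,0,0.05],[0,0,0,0,0,0,0],[0,0,0,0,0,0,0],[0,0,0,0,0,0,0],[0,0,0,0,0,0,0]]]'
python3 - <<'E'
from h import *
s=r.sense(); print(s["wrist_force"],s["joints"])
T=np.eye(4);T[:3,:3]=s["ee_rot"];T[:3,3]=s["tcp_pos"]
S=np.eye(4);S[:3,:3]=R.from_euler('z',2.0,degrees=True).as_matrix();S[:3,3]=[.5792,-.0057,.012]
np.save('GS.npy',np.linalg.inv(S)@T); print(np.linalg.inv(S)@(T@[0,0,-.0187,1]))
E
```

```text
time_s: 17.15
tcp_pos: [0.6449, -0.0032, 0.0656]
ee_rot: [[-0.928, -0.034, -0.371], [-0.031, 0.999, -0.013], [0.371, -0.001, -0.929]]
wrist_force: [-0.2, 0.2, 0.6]
gripper_width: 0.294
gripper_force: 0.0
[-0.15383175  0.21513582  0.59180848] [ 12.19639328  42.86877079  12.16899176  -3.80453297 -80.78001647
 -98.95254561]
[7.27239842e-02 2.11480073e-04 7.09224684e-02 1.00000000e+00]
```

```bash
python3 -m handwheel '[[[0,0,0,0,0,0.004,0.025],[0,0,0,0,0,0,0],[0,0,0,0,0,0,0],[0,0,0,0,0,0,0],[0,0,0,0,0,0,0]]]'
python3 - <<'E'
from h import *
s=r.sense(); T=np.eye(4);T[:3,:3]=s["ee_rot"];T[:3,3]=s["tcp_pos"]
S=np.eye(4);S[:3,:3]=R.from_euler('z',2.0,degrees=True).as_matrix();S[:3,3]=[.5792,-.0057,.012]
GS=np.linalg.inv(S)@T;np.save('GS.npy',GS); print(GS@[0,0,-.0187,1])
E
```

```text
time_s: 17.65
tcp_pos: [0.643, -0.0033, 0.061]
ee_rot: [[-0.928, -0.034, -0.372], [-0.031, 0.999, -0.013], [0.372, -0.001, -0.928]]
wrist_force: [0.0, -0.2, -0.4]
gripper_width: 0.134
gripper_force: 30.0
[7.08056136e-02 1.89286913e-04 6.64009008e-02 1.00000000e+00]
```

```bash
cat >> h.py <<'E'
def sc(nose,yaw,p):
    "tool pose (pos,R) for scoop with nose-tip underside at nose, nose-down pitch p"
    Rm=R.from_euler('ZY',[yaw,-p],degrees=True).as_matrix(); S=np.eye(4);S[:3,:3]=Rm;S[:3,3]=np.array(nose)-Rm@[-.028,0,0]
    T=S@np.load('GS.npy'); return T[:3,3],T[:3,:3]
def inner(n,z,lat=0):
    "point in till: n along diagonal from inner low corner, z above inner floor"
    d=np.load('till.npz'); return d['t']+d['R']@[.01273+n,lat,.006+z]
def nose_now():
    s=r.sense(); T=np.eye(4);T[:3,:3]=s["ee_rot"];T[:3,3]=s["tcp_pos"]; S=T@np.linalg.inv(np.load('GS.npy')); d=np.load('till.npz')
    n=S[:3,3]+S[:3,:3]@[-.028,0,0]; q=d['R'].T@(n-d['t'])-[.01273,0,.006]; rr=d['R'].T@(S[:3,3]+S[:3,:3]@[.031,0,0]-d['t'])-[.01273,0,.006]
    e=R.from_matrix(S[:3,:3]).as_euler('ZYX',degrees=True); print('nose world',np.round(n,4),'in till',np.round(q,4),'rear in till',np.round(rr,4),'yaw,pitch',np.round(e,1),'F',np.round(s["wrist_force"],1),'j',np.round(s["joints"],0))
E
python3 -m handwheel '[[[0,0,0,0.004,0,-0.01,0],[0,0,0,0.007,0,-0.017,0],[0,0,0,0.007,0,-0.017,0],[0,0,0,0.007,0,-0.017,0],[0,0,0,0.007,0,-0.017,0],[0,0,0,0.004,0,-0.01,0],[0,0,0,0,0,0,0]]]'
python3 - <<'E'
from h import *
nose_now()
plan(*sc(inner(.042,.09),-3.2,18),12)
E
```

```text
time_s: 18.35
tcp_pos: [0.6434, -0.0032, 0.1586]
ee_rot: [[-0.929, -0.034, -0.368], [-0.031, 0.999, -0.013], [0.368, -0.0, -0.93]]
wrist_force: [-0.2, -0.2, -0.1]
gripper_width: 0.133
gripper_force: 30.0
nose world [ 0.5518 -0.0066  0.1091] in till [ 0.1272 -0.1562  0.053 ] rear in till [ 0.1835 -0.1506  0.0362] yaw,pitch [ 2.  -0.3  0. ] F [-0.2 -0.2 -0.1] j [  12.   38.   17.   -4.  -90. -100.]
12 rows [-0.016 -0.246  0.071] [ 0.00915  0.01276 -0.00096] total mm/row 15.731260112078974
```

```bash
python3 -m handwheel '[[[-0.016,-0.246,0.071,0.0092,0.0128,-0.001,0],[-0.016,-0.246,0.071,0.0092,0.0128,-0.001,0],[-0.016,-0.246,0.071,0.0092,0.0128,-0.001,0],[-0.016,-0.246,0.071,0.0092,0.0128,-0.001,0],[-0.016,-0.246,0.071,0.0092,0.0128,-0.001,0],[-0.016,-0.246,0.071,0.0092,0.0128,-0.001,0],[-0.016,-0.246,0.071,0.0092,0.0128,-0.001,0],[-0.016,-0.246,0.071,0.0092,0.0128,-0.001,0],[-0.016,-0.246,0.071,0.0092,0.0128,-0.001,0],[-0.016,-0.246,0.071,0.0092,0.0128,-0.001,0],[-0.016,-0.246,0.071,0.0092,0.0128,-0.001,0],[-0.016,-0.246,0.071,0.0092,0.0128,-0.001,0]]]'
python3 -m handwheel '[[[0,0,0,0,0,0,0],[0,0,0,0,0,0,0]]]' >/dev/null
python3 - <<'E'
from h import *
nose_now()
plan(*sc(inner(.042,.012),-3.2,18),8)
snap("wrist","pics/w6.png"); snap("side","pics/s6.png")
E
```

```text
time_s: 19.55
tcp_pos: [0.5386, 0.1516, 0.1926]
ee_rot: [[-0.996, 0.058, -0.073], [0.058, 0.998, 0.002], [0.073, -0.002, -0.997]]
wrist_force: [0.0, 0.6, -1.2]
gripper_width: 0.133
gripper_force: 30.0
nose world [0.4666 0.155  0.1184] in till [0.0395 0.0002 0.0893] rear in till [0.0985 0.0004 0.0901] yaw,pitch [ -3.1 -17.7  -0.1] F [-0.5  0.3 -0.7] j [  31.   19.   -8.   -2.  -67. -123.]
8 rows [-0.002 -0.007  0.001] [-3.69e-03 -4.00e-05  8.86e-03] total mm/row 9.602269981863662
```

View pics/w6.png

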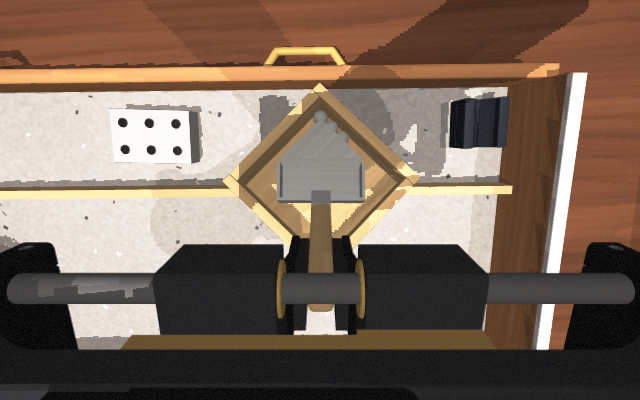

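```bash
python3 - <<'E'
from h import *
C=load('pics/w6.png'); d=np.load('till.npz'); h=.08485
for p,o in(((0,0,.042),(320,85)),((h,h,.042),(416,175)),((h,-h,.042),(225,178)),((.0226,0,.013),(320,118))): print(proj(C,d['R']@p+d['t']),o)
G=np.load('GS.npy'); s=r.sense(); T=np.eye(4);T[:3,:3]=s["ee_rot"];T[:3,3]=s["tcp_pos"]; S=T@np.linalg.inv(G)
for p,o in(((.031,.0285,.016),(365,202)),((.031,-.0285,.016),(277,202)),((0,.0285,0.001),(361,160)),((-.028,0,.001),(0,0))): print('scoop',proj(C,(S@[*p,1])[:3]),o)
E
```

```text
[[321.08320127  80.49439147]] (320, 85)
[[420.65357419 176.81325364]] (416, 175)
[[220.96358054 176.17894281]] (225, 178)
[[320.97855856 117.18252005]] (320, 118)
scoop [[365.66033993 199.28746965]] (365, 202)
scoop [[275.79461679 199.21273367]] (277, 202)
scoop [[362.12337194 157.12457308]] (361, 160)
scoop [[320.77587923 117.77882147]] (0, 0)
```

```bash
python3 -m handwheel '[[[0,0,0,-0.0037,0,0.0089,0],[0,0,0,-0.0037,0,0.0089,0],[0,0,0,-0.0037,0,0.0089,0],[0,0,0,-0.0037,0,0.0089,0],[0,0,0,-0.0037,0,0.0089,0],[0,0,0,-0.0037,0,0.0089,0],[0,0,0,-0.0037,0,0.0089,0],[0,0,0,-0.0037,0,0.0089,0],[0,0,0,0,0,0,0]]]'
python3 - <<'E'
from h import *
nose_now(); plan(*sc(inner(.042,.001),-3.2,18),4)
d=np.load('till.npz'); print('till axes in tool',np.array(r.sense()["ee_rot"]).T@d['R'])
E
```

```text
time_s: 20.75
tcp_pos: [0.5635, 0.1495, 0.1185]
ee_rot: [[-0.996, 0.058, -0.075], [0.058, 0.998, 0.002], [0.075, -0.003, -0.997]]
wrist_force: [-1.4, -0.6, -0.6]
gripper_width: 0.136
gripper_force: 30.0
nose world [0.4908 0.1533 0.044 ] in till [ 0.0411 -0.0002  0.0111] rear in till [ 0.1001 -0.      0.0118] yaw,pitch [ -3.2 -17.6  -0.1] F [-1.4 -0.6 -0.6] j [  30.   25.  -10.   -3.  -59. -121.]
4 rows [-0.005 -0.017 -0.002] [-9.80e-04  2.00e-05  2.16e-03] total mm/row 2.371097881775661
till axes in tool [[-9.32495455e-01 -6.12708238e-04  3.61181188e-01]
 [-1.53734710e-03  9.99996236e-01 -2.27271873e-03]
 [-3.61178436e-01 -2.67456074e-03 -9.32492887e-01]]
```

```bash
python3 -m handwheel '[[[0,0,0,-0.0008,0,0.0022,0],[0,0,0,-0.0008,0,0.0022,0],[0,0,0,-0.0008,0,0.0022,0],[0,0,0,-0.0007,0,0.0018,0],[0,0,0,0,0,0,0]]]' | grep force
python3 - <<'E'
from h import *
nose_now()
E
python3 -m handwheel '[[[0,0,0,-0.0004,0,0.001,0],[0,0,0,0,0,0,0]]]' | grep force
python3 - <<'E'
from h import *
nose_now()
E
```

```text
wrist_force: [0.1, -0.6, -0.4]
gripper_force: 30.0
nose world [0.4939 0.1535 0.0369] in till [0.042  0.0002 0.0034] rear in till [0.101  0.0004 0.0042] yaw,pitch [ -3.2 -17.7  -0.1] F [ 0.1 -0.6 -0.4] j [  29.   26.  -10.   -3.  -58. -121.]
wrist_force: [0.2, -0.3, -1.2]
gripper_force: 30.0
nose world [0.4944 0.1535 0.0359] in till [0.0421 0.0002 0.0024] rear in till [0.1011 0.0004 0.0032] yaw,pitch [ -3.2 -17.7  -0.1] F [ 0.2 -0.3 -1.2] j [  29.   26.  -10.   -3.  -58. -121.]
```

```bash
echo 'from h import *
nose_now()' > n.py
python3 -m handwheel '[[[0,0,0,-0.0007,0,0.0018,0],[0,0,0,0,0,0,0]]]' | grep wrist; python3 n.py
python3 -m handwheel '[[[0,0,0,-0.0004,0,0.001,0],[0,0,0,0,0,0,0]]]' | grep wrist
python3 -m handwheel '[[[0,0,0,-0.0004,0,0.001,0],[0,0,0,0,0,0,0]]]' | grep wrist; python3 n.py
```

```text
wrist_force: [-0.3, 1.0, -0.2]
nose world [0.4952 0.1535 0.0343] in till [0.0424 0.0003 0.0005] rear in till [0.1014 0.0005 0.0014] yaw,pitch [ -3.2 -17.8  -0. ] F [-0.3  1.  -0.2] j [  29.   26.  -10.   -3.  -58. -121.]
wrist_force: [-0.7, 0.3, 3.1]
wrist_force: [-1.0, -1.0, 4.6]
nose world [0.4963 0.1534 0.033 ] in till [ 0.0431  0.0003 -0.001 ] rear in till [ 1.021e-01  5.000e-04 -1.000e-04] yaw,pitch [ -3.2 -17.8  -0. ] F [-1.  -1.   4.6] j [  29.   26.  -10.   -3.  -57. -121.]
```

```bash
python3 -m handwheel '[[[0,0,0,0.003,0,0.0006,0],[0,0,0,0.0028,0,0.0011,0],[0,0,0,0.0028,0,0.0011,0],[0,0,0,0.0028,0,0.0011,0],[0,0,0,0.0028,0,0.0011,0],[0,0,0,0.0028,0,0.0011,0],[0,0,0,0.0028,0,0.0011,0],[0,0,0,0,0,0,0]]]' | grep wrist; python3 n.py
```

```text
wrist_force: [0.3, -0.6, 5.3]
nose world [0.4757 0.1548 0.0268] in till [ 0.0215  0.0004 -0.0009] rear in till [0.0805 0.0006 0.    ] yaw,pitch [ -3.2 -17.8  -0. ] F [ 0.3 -0.6  5.3] j [  30.   25.  -13.   -3.  -55. -122.]
```

```bash
python3 -m handwheel '[[[0,0,0,0.0028,0,0.001,0],[0,0,0,0.0028,0,0.001,0],[0,0,0,0.0028,0,0.0011,0],[0,0,0,0,0,0,0]]]' | grep wrist; python3 n.py
python3 -m handwheel '[[[0,0,0,0.0028,0,0.001,0],[0,0,0,0.0028,0,0.001,0],[0,0,0,0,0,0,0]]]' | grep wrist; python3 n.py
```

```text
wrist_force: [1.9, -0.6, 4.4]
nose world [0.4676 0.1554 0.0243] in till [ 0.013   0.0006 -0.0009] rear in till [0.072  0.0008 0.    ] yaw,pitch [ -3.2 -17.9   0. ] F [ 1.9 -0.6  4.4] j [  31.   25.  -14.   -3.  -55. -123.]
wrist_force: [2.5, -0.1, 5.4]
nose world [0.4611 0.1557 0.0224] in till [ 0.0063  0.0005 -0.0009] rear in till [ 0.0653  0.0007 -0.    ] yaw,pitch [ -3.2 -17.8  -0. ] F [ 2.5 -0.1  5.4] j [  31.   24.  -15.   -3.  -54. -123.]
```

Continue in small steps until the nose meets the corner.

```bash
python3 -m handwheel '[[[0,0,0,0.0028,0,0.001,0],[0,0,0,0,0,0,0]]]' | grep wrist
python3 -m handwheel '[[[0,0,0,0.0019,0,0.0007,0],[0,0,0,0,0,0,0]]]' | grep wrist
python3 -m handwheel '[[[0,0,0,0.0014,0,0.0005,0],[0,0,0,0,0,0,0]]]' | grep wrist; python3 n.py
python3 - <<'E'
from h import *
snap("wrist","pics/w7.png"); snap("side","pics/s7.png")
E
```

```text
wrist_force: [0.6, 1.1, 4.1]
wrist_force: [1.3, 0.2, 5.5]
wrist_force: [3.8, -1.2, 5.4]
nose world [0.4565 0.156  0.0209] in till [ 0.0014  0.0006 -0.001 ] rear in till [0.0603 0.0008 0.    ] yaw,pitch [ -3.2 -17.9  -0. ] F [ 3.8 -1.2  5.4] j [  32.   24.  -16.   -3.  -53. -123.]
```

```bash
python3 -m handwheel '[[[0,0,0,0.0014,0,0.0005,0],[0,0,0,0,0,0,0]]]' | grep wrist
python3 -m handwheel '[[[0,0,0,0.0014,0,0.0005,0],[0,0,0,0,0,0,0]]]' | grep wrist; python3 n.py
python3 -m handwheel '[[[0,0,0,0.0014,0,0.0005,0],[0,0,0,0,0,0,0]]]' | grep wrist; python3 n.py
```

```text
wrist_force: [5.1, -1.4, 5.6]
wrist_force: [6.1, -2.2, 6.6]
nose world [0.456  0.1564 0.0208] in till [ 0.0008  0.0009 -0.0009] rear in till [0.0598 0.0011 0.0004] yaw,pitch [ -3.1 -18.2   0. ] F [ 6.1 -2.2  6.6] j [  32.   24.  -16.   -3.  -53. -123.]
wrist_force: [7.0, -2.7, 7.3]
nose world [0.4557 0.1566 0.0208] in till [ 0.0006  0.0011 -0.0009] rear in till [0.0596 0.0013 0.0006] yaw,pitch [ -3.1 -18.3   0.1] F [ 7.  -2.7  7.3] j [  32.   24.  -16.   -3.  -53. -123.]
```

```bash
python3 - <<'E'
from h import *
a=np.radians(15); plan(*sc(inner(.004,.003+.059*np.sin(a)),-3.2,16.9-15),6)
E
```

```text
6 rows [0.002 0.455 0.004] [-0.00276 -0.00018  0.00018] total mm/row 2.7738509610067053
```

```bash
python3 -m handwheel '[[[0,0.455,0,-0.0028,-0.0002,0.0001,0],[0,0.455,0,-0.0028,-0.0002,0.0001,0],[0,0.455,0,-0.0028,-0.0002,0.0001,0],[0,0.455,0,-0.0028,-0.0002,0.0001,0],[0,0.455,0,-0.0028,-0.0002,0.0001,0],[0,0.455,0,-0.0028,-0.0002,0.0001,0],[0,0,0,0,0,0,0]]]' | grep wrist; python3 n.py
python3 - <<'E'
from h import *
a=np.radians(30); plan(*sc(inner(.0025,.004+.059*np.sin(a)),-3.2,16.9-30),6)
E
```

```text
wrist_force: [2.3, 3.2, 2.1]
nose world [0.4494 0.1556 0.0377] in till [-0.0004 -0.0002  0.0171] rear in till [ 0.0564 -0.0002  0.0012] yaw,pitch [-3.3 -1.3  0. ] F [2.3 3.2 2.1] j [  26.   33.   -0.  -10.  -75. -115.]
6 rows [ 0.002  0.399 -0.003] [-1.74e-03  8.00e-05  5.40e-04] total mm/row 1.8275417138293257
```

```bash
python3 -m handwheel '[[[0,0.4,0,-0.0018,0,0.0004,0],[0,0.4,0,-0.0018,0,0.0004,0],[0,0.4,0,-0.0018,0,0.0004,0],[0,0.4,0,-0.0018,0,0.0004,0],[0,0.4,0,-0.0018,0,0.0004,0],[0,0.4,0,-0.0018,0,0.0004,0],[0,0,0,0,0,0,0],[0,0,0,0,0,0,0]]]' | grep wrist; python3 n.py
python3 - <<'E'
from h import *
s=r.sense(); print('world up in tool',np.array(s["ee_rot"]).T@[0,0,1]); snap("wrist","pics/w8.png"); snap("side","pics/s8.png")
C=load('pics/w8.png'); im=cv2.imread('pics/w8.png')
T=np.eye(4);T[:3,:3]=s["ee_rot"];T[:3,3]=s["tcp_pos"]; S=T@np.linalg.inv(np.load('GS.npy'))
P=lambda p: proj(C,(S@[*p,1])[:3])[0]
q=np.float32([P((-.028,.0285,.0015)),P((-.028,-.0285,.0015)),P((.029,-.0285,.0015)),P((.029,.0285,.0015))]); print(q)
W=cv2.warpPerspective(im,cv2.getPerspectiveTransform(q,np.float32([(0,0),(38,0),(38,38),(0,38)])),(38,38)); g=cv2.cvtColor(W,cv2.COLOR_BGR2GRAY)
for row in g[::2]: print(''.join(' .:-=+*#%@'[int(v)*10//256] for v in row))
E
```

```text
wrist_force: [2.5, 1.5, -2.4]
nose world [0.4474 0.1554 0.0547] in till [ 0.0025 -0.0006  0.034 ] rear in till [ 0.0537 -0.0005  0.0046] yaw,pitch [-3.3 13.   0. ] F [ 2.5  1.5 -2.4] j [  23.   42.   11.  -15.  -91. -113.]
world up in tool [ 0.57149858 -0.00107332 -0.82060236]
[[362.1261   116.459984]
 [280.46432  116.54514 ]
 [279.44427  197.59778 ]
 [363.29218  197.53687 ]]
--------#%%%%@@%%*++++++%%%%%%%%+-----
-----#%%%@@@@%*+++++++++++*%%%%%%@%=--
--#%%%@%@@%+++++++%@@#+++++++#%%%%%%%#
%%%%@@@%=+++++++%@@@@@@#++++++++%%%%%%
@@@@%*++++++++%@@@@@@@@@@#+++++++++#%%
@%*+++++++++#@@@@@@@@@@@@@@*+++++++==*
++++++++++%@@@@@@@@@@@@@@@@@@#+++++===
++++++==%@@@@@@@@@@@@@@@@@@@@@@#++====
+++==+%@@@@@@@@@@@@@@@@@@@@@@@@@@#====
==++%@@@@@@@@@@@@@@@@@@@@@@@@@@@@@@#==
++%@@@@@@@@@@@@@@@@@@@@@@@@@@@@@@@@@@#
=@@@@@@@@@@@@@@@@@@@@@@@@@@@@@@@@@@@@@
@*@@@@@@@@@@@@@@@@@@@@@@@@@@@@@@@@@@@@
@+#@@@@@@@@@@@@@@@@@@@@@@@@@@@@@@@@@@-
@**@@@@@@@@@@@@%#%%@@@@@@@@@@@@@@@@@@-
@+#@@@%%@@@@%#%@@@%#%@@@@@@%#@@@@@@@*-
@+*#%@@@%##@*%@@@@@%#@@@**#%%%#*@@@@*-
@+*%@@@@@%*+*%%@@@%%*@@**#%@@*%#*@@@*-
@+*%%@@@%%*@%+*###*+##*++#%%%%%#*@@@*=
```

```bash
python3 -m handwheel '[[[0,0,0,0.003,0,-0.0043,0],[0,0,0,0.0055,0,-0.008,0],[0,0,0,0.008,0,-0.0115,0],[0,0,0,0.008,0,-0.0115,0],[0,0,0,0.008,0,-0.0115,0],[0,0,0,0.008,0,-0.0115,0],[0,0,0,0.008,0,-0.0115,0],[0,0,0,0.0055,0,-0.008,0],[0,0,0,0.003,0,-0.0043,0],[0,0,0,0,0,0,0]]]' | grep wrist; python3 n.py
python3 - <<'E'
from h import *
c=np.array([.6178,-.2129,0]); y=60; u=np.array([np.cos(np.radians(y)),np.sin(np.radians(y)),0])
plan(*sc(c+.02*u+[0,0,.13],y,-13),24)
C=cal("top"); im=cams.capture("top"); cv2.imwrite('pics/t9.png',im[:,:,::-1]); g=cv2.cvtColor(im,cv2.COLOR_RGB2GRAY)
q=proj(C,np.array([c+[0,0,.046]]))[0]; print(q)
h=cv2.HoughCircles(cv2.resize(g[170:225,380:445],None,fx=4,fy=4,interpolation=cv2.INTER_CUBIC),cv2.HOUGH_GRADIENT,1,200,param1=100,param2=20,minRadius=60,maxRadius=95); print(h); 
if h is not None: print(back(C,(380+h[0,0,0]/4,170+h[0,0,1]/4),.046))
E
```

```text
wrist_force: [-0.2, -0.7, -0.6]
nose world [0.4479 0.1552 0.1568] in till [ 0.0327 -0.0008  0.1315] rear in till [ 0.0839 -0.0006  0.1021] yaw,pitch [-3.2 13.   0. ] F [-0.2 -0.7 -0.6] j [  23.   36.   17.  -15. -102. -115.]
24 rows [ 0.251 -0.    -0.36 ] [-0.00058 -0.01267  0.00097] total mm/row 12.718713465751309
[411.09928123 193.71298676]
[[[110.5 113.5  71.9]]]
[ 0.6058322  -0.20364589  0.046     ]
```

```bash
python3 - <<'E'
from h import *
C=load('pics/top0.png'); c=np.array([.6178,-.2129])
for z in(.012,.015,.046): print(z,proj(C,[[*c,z]]), proj(C,[[c[0],c[1]+.048,z],[c[0],c[1]-.048,z],[c[0]+.048,c[1],z],[c[0]-.048,c[1],z]]).round(1).tolist())
g=cv2.cvtColor(cv2.imread('pics/top0.png'),cv2.COLOR_BGR2GRAY)
print('   '+''.join(str(i%10) for i in range(386,436)))
for v in range(170,220): print(v,''.join(' .:-=+*#%@'[int(x)*10//256] for x in g[v,386:436]))
E
```

```text
0.012 [[408.64365519 195.54973008]] [[390.4, 195.6], [426.9, 195.5], [408.1, 177.5], [409.2, 213.8]]
0.015 [[408.8553229  195.39140824]] [[390.5, 195.5], [427.2, 195.3], [408.3, 177.3], [409.4, 213.7]]
0.046 [[411.09928123 193.71298676]] [[392.3, 193.8], [429.8, 193.6], [410.5, 175.2], [411.7, 212.4]]
   67890123456789012345678901234567890123456789012345
170 #####################################*************
171 ##################################################
172 #####################################%############
173 ##################################################
174 #####################%%%%%#%%%####################
175 ##################%%%%%%###%%%%%%#################
176 #################%%##**++++***#%%%%###############
177 ##############%%%#*+=====--=-==*##%%%#############
178 #############%%#*+==+++++++=----=+*%%%############
179 ############%%#+=++***####***+=---=*#%%###########
180 #######**##%%#+++*###%%@@%%#***+==--+#%%##########
181 #######**##%#**%%@@@@@@@@@@####**+=--+#%%#########
182 ########*#%##%@@@@@@@@@@@@@@@%%##*+=--+%%%########
183 ##########%#%@@@@@@@@@@@
[... 1306 characters left out ...]
---+#%@@@@@@@@@@@@@@@@@@%%%##*##########
208 #######*===---=*%@@@@@@@@@@@@@@@@%#%%#*###########
209 ########+====--=*#@@@@@@@@@@@@@@@%###*############
210 ########*======-==*#%%@@@@@@@@@%#*+**#############
211 #########*+======-==+*########*+==+*##############
212 ##########**++====---===++=======**########**#####
213 ############*+====-====-==----=+*###########*##*##
214 #############*+===============**##################
215 ##############*****+======+*****##################
216 ###################********####*##################
217 ##################################################
218 ##############***#################################
219 ##############***###%#############################
```

```bash
python3 -m handwheel '[[[0.12,0,-0.18,-0.0003,-0.0063,0.0005,0],[0.13,0,-0.18,-0.0003,-0.0063,0.0005,0],[0.251,0,-0.36,-0.0006,-0.0127,0.001,0],[0.251,0,-0.36,-0.0006,-0.0127,0.001,0],[0.251,0,-0.36,-0.0006,-0.0127,0.001,0],[0.251,0,-0.36,-0.0006,-0.0127,0.001,0],[0.251,0,-0.36,-0.0006,-0.0127,0.001,0],[0.251,0,-0.36,-0.0006,-0.0127,0.001,0],[0.251,0,-0.36,-0.0006,-0.0127,0.001,0],[0.251,0,-0.36,-0.0006,-0.0127,0.001,0],[0.251,0,-0.36,-0.0006,-0.0127,0.001,0],[0.251,0,-0.36,-0.0006,-0.0127,0.001,0]]]' >/dev/null
python3 -m handwheel '[[[0.251,0,-0.36,-0.0006,-0.0127,0.001,0],[0.251,0,-0.36,-0.0006,-0.0127,0.001,0],[0.251,0,-0.36,-0.0006,-0.0127,0.001,0],[0.251,0,-0.36,-0.0006,-0.0127,0.001,0],[0.251,0,-0.36,-0.0006,-0.0127,0.001,0],[0.251,0,-0.36,-0.0006,-0.0127,0.001,0],[0.251,0,-0.36,-0.0006,-0.0127,0.001,0],[0.251,0,-0.36,-0.0006,-0.0127,0.001,0],[0.251,0,-0.36,-0.0006,-0.0127,0.001,0],[0.251,0,-0.36,-0.0006,-0.0127,0.001,0],[0.251,0,-0.36,-0.0006,-0.0127,0.001,0],[0.251,0,-0.36,-0.0006,-0.0127,0.001,0]]]' >/dev/null
python3 -m handwheel '[[[0.12,0,-0.18,-0.0003,-0.0063,0.0005,0],[0.13,0,-0.18,-0.0003,-0.0063,0.0005,0],[0,0,0,0,0,0,0],[0,0,0,0,0,0,0]]]' | head -2; python3 n.py
cat > pan.py <<'E'
from h import *
s=r.sense(); f='pics/w%d.png'%int(s["time_s"]*100); snap("wrist",f); C=load(f); im=cv2.imread(f)
T=np.eye(4);T[:3,:3]=s["ee_rot"];T[:3,3]=s["tcp_pos"]; S=T@np.linalg.inv(np.load('GS.npy'))
P=lambda p: proj(C,(S@[*p,1])[:3])[0]
q=np.float32([P((-.028,.0285,.0015)),P((-.028,-.0285,.0015)),P((.029,-.0285,.0015)),P((.029,.0285,.0015))])
W=cv2.warpPerspective(im,cv2.getPerspectiveTransform(q,np.float32([(0,0),(38,0),(38,38),(0,38)])),(38,38)); g=cv2.cvtColor(W,cv2.COLOR_BGR2GRAY)
for row in g[14::2]: print(''.join(' .:-=+*#%@'[int(v)*10//256] for v in row))
E
python3 pan.py
python3 - <<'E'
from h import *
c=np.array([.6178,-.2129,0]); y=60; u=np.array([np.cos(np.radians(y)),np.sin(np.radians(y)),0])
plan(*sc(c+.02*u+[0,0,.072],y,-8),6)
E
```

```text
time_s: 30.3
tcp_pos: [0.6777, -0.1089, 0.1554]
nose world [ 0.6274 -0.196   0.1285] in till [ 0.2157 -0.3409  0.0463] rear in till [ 0.2365 -0.2895  0.026 ] yaw,pitch [60.  13.1  0.1] F [-0.2  0.  -1.3] j [ 14.  41.   6.  24. -82. -53.]
==++@@@@@@@@@@@@@@@@@@@@@@@@@@@@@@@##%
===@@@@@@@@@@@@@@@@@@@@@@@@@@@@@@@@@##
==#@@@@@@@@@@@@@@@@@@@@@@@@@@@@@@@@@@#
++@@@@@@@@@@@@@@@@@@@@@@@@@@@@@@@@@@@@
@%@@@@@@@@@@@@@@@@@@@@@@@@@@@@@@@@@@@@
@%-%@@@@@@@@@@@@@@@@@@@@@@@@@@@@@@@@@@
@%=%@@@@@@@@@@@@@@@@@@@@@@@@@@@@@@@*+%
%%-%@@@@@@@@@@@*##%##%@@@@@@@@@@@@@#+%
%%-%@%*####*@%*#%%@@%#*@@@@@*######++%
%@=%**#%@@%%#=+#%%@%%#*@@@*+#%#@%%#+**
%@-+=*#%@@%%*+=+*###*+%@@*=*#%%@%%#+*+
%%-#+=*####*+*++**********+=+*###*++*+
6 rows [ 0.002 -0.142 -0.   ] [-4.0e-03  2.0e-05  6.9e-03] total mm/row 7.9739504764988185
```

```bash
python3 -m handwheel '[[[0,-0.142,0,-0.004,0,0.0069,0],[0,-0.142,0,-0.004,0,0.0069,0],[0,-0.142,0,-0.004,0,0.0069,0],[0,-0.142,0,-0.004,0,0.0069,0],[0,-0.142,0,-0.004,0,0.0069,0],[0,-0.142,0,-0.004,0,0.0069,0],[0,0,0,0,0,0,0]]]' | head -1; python3 n.py
python3 - <<'E'
from h import *
c=np.array([.6178,-.2129,0]); y=60; u=np.array([np.cos(np.radians(y)),np.sin(np.radians(y)),0])
plan(*sc(c+.02*u+[0,0,.055],y,35),12)
E
```

```text
time_s: 31.05
nose world [ 0.627  -0.196   0.0708] in till [ 0.1985 -0.3409 -0.0088] rear in till [ 0.2212 -0.2887 -0.0243] yaw,pitch [59.9  8.   0.2] F [ 0.1  0.  -1.3] j [ 13.  41.   3.  22. -74. -53.]
12 rows [ 0.001 -0.598 -0.001] [ 4.81e-03 -2.00e-05 -2.72e-03] total mm/row 5.526323438356999
```

```bash
python3 -m handwheel '[[[0,-0.598,0,0.0048,0,-0.0027,0],[0,-0.598,0,0.0048,0,-0.0027,0],[0,-0.598,0,0.0048,0,-0.0027,0],[0,-0.598,0,0.0048,0,-0.0027,0],[0,-0.598,0,0.0048,0,-0.0027,0],[0,-0.598,0,0.0048,0,-0.0027,0],[0,-0.598,0,0.0048,0,-0.0027,0],[0,-0.598,0,0.0048,0,-0.0027,0],[0,-0.598,0,0.0048,0,-0.0027,0],[0,-0.598,0,0.0048,0,-0.0027,0],[0,-0.598,0,0.0048,0,-0.0027,0],[0,-0.598,0,0.0048,0,-0.0027,0]]]' | head -1; python3 n.py
python3 -m handwheel '[[[0,0,0,0,0,0,0],[0,0,0,0,0,0,0],[0,0,0,0,0,0,0],[0,0,0,0,0,0,0]]]' | head -1
cat > tin.py <<'E'
from h import *
C=snap("top","pics/tt.png"); g=cv2.cvtColor(cv2.imread('pics/tt.png'),cv2.COLOR_BGR2GRAY)
for v in range(172,220): print(v,''.join(' .:-=+*#%@'[int(x)*10//256] for x in g[v,386:436]))
E
python3 pan.py; python3 tin.py
```

```text
time_s: 32.25
nose world [ 0.6286 -0.1949  0.0566] in till [ 0.1958 -0.3397 -0.0227] rear in till [ 0.2263 -0.2966  0.0035] yaw,pitch [ 60.1 -35.2  -0.1] F [-0.3 -0.6 -1.1] j [ -6.  28.   4. -14. -60. -18.]
time_s: 32.65
=------===========================---*
-----===============================-*
---===+==============================*
-=====================================
======================================
==-===================================
==-======+===++=+===++==+=====+=+=====
+=:===================================
+=-=====================+=+===========
+=-===========+++====+++=+=+==+++++===
+=-=+======+=+++=============+===+====
+=-=====+==+==+=--------=++++++++++++=
172 %%%#**+-... ...::::-------=========++++++++*******
173 %%%#**+-..... ....:--:::------=========++++++++***
174 %%%##*+-......    .:-:...:::-------========+++++++
175 %%%##*+-...... . ..:--.  ...::::--------=======+++
176 %%%##*+:. ...      .:::    .....::::-------=======
177 %%%##*+:. .....     .:..    ........::::--------==
178 %%%##*+:. ... ...    ...     ...........:::-------
179 %%%###*-  . .. ....   
[... 1528 characters left out ...]
  . ...... . :+%@@@@@@@@%#%##*##########
208 %%%####*=. .... ....  .-#@@@@@@@@%#%%#*###########
209 %%%###**=: .......... :*@@@@@@@@@%###*############
210 %%%###**+: .... .... .=%@@@@@@@%#*+**#############
211 %%%%##**+-.......... .-#######*+==+*##############
212 %%%%##**+-::..  . . .:-=+=====-==**########**##*##
213 %%%%###*+---:...    .:--------=+*###########*##*##
214 %%%%###*+----::::...::-------=+*##################
215 %%%%###*+------+=---------=++++**#################
216 %%%%###*+-----=**++++++++++******#################
217 %%%%###*+=----=+****************##################
218 %%%%###*+=-----=+***************##################
219 %%%%###*+=------=***#***********##################
```

```bash
python3 - <<'E'
from h import *
R0=np.array(r.sense()["ee_rot"]); print('up',R0.T@[0,0,1])
s=r.sense(); p0=s["tcp_pos"]+np.array([0,0,.07]); P,Rt=sc([.5512,-.0066,.052],2,0); N=20
w=R.from_matrix(R0.T@Rt).as_rotvec()/N; Q=R.from_rotvec(w).as_matrix(); S=sum(np.linalg.matrix_power(Q,k) for k in range(N)); v=np.linalg.solve(S,R0.T@(P-p0)); print(np.degrees(w)/6,v)
p=p0.copy();A=R0.copy()
for k in range(N):
    p=p+A@v;A=A@Q
    if k%4==3:
        T=np.eye(4);T[:3,:3]=A;T[:3,3]=p;SS=T@np.linalg.inv(np.load('GS.npy'));print(p.round(3),(SS@[-.028,0,0,1])[:3].round(3),(SS@[.031,0,0,1])[:3].round(3))
E
```

```text
up [-2.28001636e-01  2.92031604e-04 -9.73660705e-01]
[-0.03663236  0.26639636  0.48942704] [-0.00422731  0.00620668  0.00606512]
[ 0.643 -0.122  0.198] [ 0.602 -0.162  0.112] [ 0.637 -0.124  0.14 ]
[ 0.638 -0.09   0.177] [ 0.58  -0.126  0.098] [ 0.625 -0.094  0.119]
[ 0.637 -0.059  0.154] [ 0.564 -0.087  0.084] [ 0.617 -0.064  0.098]
[ 0.638 -0.03   0.128] [ 0.555 -0.047  0.069] [ 0.612 -0.034  0.076]
[ 0.643 -0.003  0.101] [ 0.551 -0.007  0.052] [ 0.61  -0.005  0.052]
```

```bash
python3 -m handwheel '[[[0,0,0,-0.0032,0,-0.0136,0],[0,0,0,-0.0032,0,-0.0136,0],[0,0,0,-0.0032,0,-0.0136,0],[0,0,0,-0.0032,0,-0.0136,0],[0,0,0,-0.0032,0,-0.0136,0]]]' | head -1
python3 -m handwheel '[[[-0.037,0.266,0.489,-0.0042,0.0062,0.0061,0],[-0.037,0.266,0.489,-0.0042,0.0062,0.0061,0],[-0.037,0.266,0.489,-0.0042,0.0062,0.0061,0],[-0.037,0.266,0.489,-0.0042,0.0062,0.0061,0],[-0.037,0.266,0.489,-0.0042,0.0062,0.0061,0],[-0.037,0.266,0.489,-0.0042,0.0062,0.0061,0],[-0.037,0.266,0.489,-0.0042,0.0062,0.0061,0],[-0.037,0.266,0.489,-0.0042,0.0062,0.0061,0],[-0.037,0.266,0.489,-0.0042,0.0062,0.0061,0],[-0.037,0.266,0.489,-0.0042,0.0062,0.0061,0]]]' | head -1
python3 -m handwheel '[[[-0.037,0.266,0.489,-0.0042,0.0062,0.0061,0],[-0.037,0.266,0.489,-0.0042,0.0062,0.0061,0],[-0.037,0.266,0.489,-0.0042,0.0062,0.0061,0],[-0.037,0.266,0.489,-0.0042,0.0062,0.0061,0],[-0.037,0.266,0.489,-0.0042,0.0062,0.0061,0],[-0.037,0.266,0.489,-0.0042,0.0062,0.0061,0],[-0.037,0.266,0.489,-0.0042,0.0062,0.0061,0],[-0.037,0.266,0.489,-0.0042,0.0062,0.0061,0],[-0.037,0.266,0.489,-0.0042,0.0062,0.0061,0],[-0.037,0.266,0.489,-0.0042,0.0062,0.0061,0],[0,0,0,0,0,0,0],[0,0,0,0,0,0,0]]]' | head -1; python3 n.py
python3 - <<'E'
from h import *
plan(*sc([.5512,-.0066,.0145],2,0),8)
s=r.sense(); print(np.array(s["ee_rot"]).T@[0,0,-1])
E
```

```text
time_s: 33.25
time_s: 34.25
time_s: 35.45
nose world [ 0.5513 -0.0077  0.0518] in till [ 0.1101 -0.1573 -0.0018] rear in till [ 0.1664 -0.1518 -0.0187] yaw,pitch [ 2.  -0.1  0.1] F [-0.6 -0.2 -1. ] j [ 12.  41.  14.  -4. -84. -99.]
8 rows [0.001 0.002 0.001] [-0.00174  0.00014  0.00435] total mm/row 4.685557133435836
[-3.70405817e-01 -5.99910512e-04  9.28869835e-01]
```

```bash
python3 -m handwheel '[[[0,0,0,-0.0017,0,0.0044,0],[0,0,0,-0.0017,0,0.0044,0],[0,0,0,-0.0017,0,0.0044,0],[0,0,0,-0.0017,0,0.0044,0],[0,0,0,-0.0017,0,0.0044,0],[0,0,0,-0.0017,0,0.0044,0],[0,0,0,-0.0017,0,0.0044,0],[0,0,0,-0.0017,0,0.0043,0],[0,0,0,0,0,0,0]]]' | grep wrist; python3 n.py
python3 -m handwheel '[[[0,0,0,-0.0006,0,0.0014,0],[0,0,0,0,0,0,0]]]' | grep wrist
python3 -m handwheel '[[[0,0,0,-0.0003,0,0.0007,0],[0,0,0,0,0,0,0]]]' | grep wrist; python3 n.py
```

```text
wrist_force: [0.2, -0.3, -0.4]
nose world [ 0.5502 -0.0075  0.0137] in till [ 0.098  -0.1572 -0.0379] rear in till [ 0.1542 -0.1517 -0.055 ] yaw,pitch [2.  0.  0.1] F [ 0.2 -0.3 -0.4] j [ 12.  43.  12.  -4. -80. -99.]
wrist_force: [0.0, -0.1, 2.2]
wrist_force: [1.6, -0.2, 3.8]
nose world [ 0.5512 -0.0076  0.0123] in till [ 0.0985 -0.1572 -0.0395] rear in till [ 0.1547 -0.1517 -0.0564] yaw,pitch [ 2.  -0.1  0.1] F [ 1.6 -0.2  3.8] j [ 12.  43.  12.  -4. -80. -99.]
```

```bash
python3 -m handwheel '[[[0,0,0,0.0002,0,-0.0006,0.035],[0,0,0,0,0,0,0.035],[0,0,0,0,0,0,0.035],[0,0,0,0,0,-0.01,0.04],[0,0,0,0,0,-0.02,0.04],[0,0,0,0,0,-0.03,0.04],[0,0,0,0,0,-0.03,0.04],[0,0,0,0,0,-0.03,0.04],[0,0,0,0,0,0,0.04]]]' | grep -E 'tcp|wrist|width'
python3 - <<'E'
from h import *
snap("wrist","pics/w10.png"); C=load('pics/w10.png'); im=cv2.imread('pics/w10.png')
g=cv2.cvtColor(im,cv2.COLOR_BGR2GRAY)
n=proj(C,[[.5512,-.0076,.013],[.6106,.023,.013],[.6127,-.034,.013],[.664,-.002,.09]]); print(n)
u0=int(n[:,0].min())-10; v0=int(n[:,1].min())-10
for row in g[v0:v0+180:4,u0:u0+120:2]: print(''.join(' .:-=+*#%@'[int(v)*10//256] for v in row))
E
```

```text
tcp_pos: [0.6902, -0.003, 0.1779]
wrist_force: [0.2, -0.6, -0.0]
gripper_width: 0.46
[[321.4104527  111.36967692]
 [348.88908077 167.70295304]
 [294.02390733 167.84461294]
 [323.93048231 213.49386407]]
####*##########################%%%%%%%%%%%%%%%%%%%%%%%%%####
########################%#######%%%%%%%%%%%%%%%%%%%%%%%%%%##
####################*##########%%%%%%%%%%%%%%%%%%%%%%%%%%%%%
###################+############%%%%%%%%%%%%%%%%%%%%%%%%%%%%
#################%%%%*##########%%%%%%%%%%%%%%%%%%%%%%%%%%%%
###############%%%%%%%%%#########%%%%%%%%%%%%%%%%%%%%%%%%%%%
############%@%%%%%%%%@%%%#######%%%%%%%%%%%%%%%%%%%%%%%%%%%
##########%%%%%%%%%%@%%%%%%%######%%%%%%%%%%%%%%%%%%%%%%%%%%
########%%%%%@@%@%@%%%%%%@%%%*####%%%%%%%%%%%%%%%%%%%%%%%%%=
####%#%%%%%@%%%%@%%%%%@@%%%@@@@####%%%%%%%%%%%%%%%%%%%%%%%%%
####%%*@%@@@@@@@@@@@@@@@@@@@@@@%%##%%%%%%%%%%%%%%%%%%%%%%%%%
#####%+@@@@@@@@@@@@@@%@@@@@@@%%*%###%%%%%%%%%%%%%%%%%%%%%%%%
#####%#*@@@@@@@@@@@@@@@@@@@@@@@*%###%%%%%%%%%%%%%%%%%%%%%%%%
#####%#*@@@@@@@@@@@@@@@@@@@%%%%+%###%%%%%%%%%%%%%%%%%%%%%%%%
####%%#*@@@@@@@@@@@@@@@@@@@@@@@+%####%%%%%%%
[... 1146 characters left out ...]
=============++++++++++++++++
====-=====================================-   .+++++++++++++
==-===========-======================-         .+++++-++++++
==============-=======================          :+++++++++++
====================-======-=========-           :++++++++++
=====--==============================-    .       -+++++++++
======--==========-==================-      .       -+++++++
==========-==========================-                =+++++
=-=========================--========:                  ++++
--======================-=-=-===-====.        ..         .++
:...:.:::::::...:.::.:..::::...::.:::.......................
------------------------------------------------------------
```

```bash
python3 - <<'E'
from h import *
d=np.load('till.npz'); h=.08485; n=48
cs=[(0,0,.042),(h,h,.042),(2*h,0,.042),(h,-h,.042)]
for f in('pics/w4.png','pics/w10.png'):
    C=load(f); q=np.float32(proj(C,[d['R']@np.array(p)+d['t'] for p in cs])); print(f,q.round().tolist())
    g=cv2.cvtColor(cv2.imread(f),cv2.COLOR_BGR2GRAY)
    W=cv2.warpPerspective(g,cv2.getPerspectiveTransform(q,np.float32([(6,6),(n-6,6),(n-6,n-6),(6,n-6)])),(n,n))
    for row in W[::2]: print(''.join(' .:-=+*#%@'[int(v)*10//256] for v in row))
E
```

```text
pics/w4.png [[520.0, -36.0], [654.0, 46.0], [560.0, 132.0], [423.0, 26.0]]
                            ::::*#%=            
                          .:::+####-            
                         :::=###%%%#            
                       ====*********#:-         
                      +++++++++++++++%%%        
                    -------------------=%       
                   --------------:------++      
                 -----:-:-::::::-::-::-:+++     
                :::::::::::::::::-::----+++%#   
              -----:-------:------------+++%%%  
            .---------------------------+++%%%% 
           --=++==++-+++----------------+++%%%%%
         ==--:===-===-==----------------+++%%%%-
        %*==--=::=::-=::++++++++**++====+++%@=-=
      %%%#===-++++++++=+++++++++*++++===+++--===
     %%%%%====++++*+++++++*++++++++++===+++===#%
   %%%%%%%====#*+++++++++++++++++*+++===+++=#%%%
 :%%%%%%%%====#%%%+++++++++++++++*+++====++%%%%%
%%%%%%%%%%====*%%%%%%++++++++++++*+++====++*%%%%
%@%%%%%%%%====+%%%%%%%%*+++++++++++++===-++++#%%
%%%%%%%%%%====+%%%%%%%%%%%%++++++++++===-++++
[... 702 characters left out ...]
------+++%%%%%
    ::#%%-------------------------------++*%%%%%
  .:::+%%==-----------------------------*+*%%@@%
 :::::+%%===--*++*++++++++*+++++**+++===*++@@%==
::::-##%%+==--*+++++++++++*+++++**+++===++++-===
:::#%%%%%====-*+++++++++++**++++**+++===+++-===%
:#%%%%%%%+====%#++++++++++*++++++*+++===+++-=%%%
%%%%%%%%%*====%%%%%+++++++*++++++*+++===+++=#%%%
%%%%%%%%%#====%%%%%%%%+++++++++++*+++===+++++++%
%%%%%%%%%#====%%%%%%%%%%%++++++++*+*++==++++++++
%%%%%%%%%%====%%%%%%%%%%%%%++++++*+*++==++++++++
%%%%%%%%%%====%%%%%%%%%%%%%%%%%++*+*++===*++=+++
%%%%%@%%%%%%%%%%%%%%%%%%%%%%%@%%@%%%@%@%@@#+++++
%%%%%%%%=+++++++++++++++++++++++++++++++++++++++
%%%%%%%%%++++++++++++++====================+++++
```

```bash
python3 -c "
from station import r
print(r.finish_job(), r.sense()['time_s'])"
```

```text
the job is handed in; nothing more can be done
the job is handed in; nothing more can be done
```

The job is handed in at about 38 s of robot time: in the last camera readings all three balls were in the tin, the till was leaning on the divider and empty, and the scoop lay flat on the linoleum behind the divider. I did not re-check the tray or front-compartment tools at the end, and the till met the drawer front with about 30 N of wrist force while being propped.

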